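# Load the finishing tub and prove the scoop tins empty by heft

## Robot

A 6-joint arm with a two-finger parallel gripper is mounted at the origin on the work surface. World frame = base frame: x ahead of the robot, y to its left, z up, the work surface at z = 0. Lengths are in mm, angles in degrees, forces in N, time in s.
With the tool pointing down it reaches from about 250 to 725 mm from the base axis. Payload 9.7 kg.
Tool frame: the origin (TCP) lies at the very end of the fingers, on their centre line; the grasp point (between the pads) lies 19 mm behind it; z points along the fingers, y is the line along which they close (so a half turn about z gives the same grasp; the last joint's range is limited). The gripper opens to 85 mm and grips with 20 to 120 N. Pads are 22 mm wide; open, the fingers measure 114 mm over their backs; the gripper's body (76 mm by 85 mm) begins 54 mm behind the grasp point. The pads swing forward as they close: fully open they stand 13 mm farther back than shut.
Start: joints at [72.422, 4.979, 10.078, 95.1, 0, 90], TCP at [166.103, 524.316, 231.284] pointing down, gripper open.
Joint ranges: [-179.16, 179.16], [-48.56, 103.87], [-65.8, 70.77], [-126.05, 130.52], [-82.76, 87.17], [-180, 180]. Speed limits (degrees/s): [127.2, 127.2, 147.25, 180, 180, 180].

## Interface

Orientations are given as a 3x3 rotation matrix whose columns are the frame's x, y, z axes.
In Python, from bench import monitor, eyes, order gives the robot as it stands. The module is installed in compiled form; this text tells all that it offers.
- The arm moves only by the tool carry_out, never from a script. Its argument "plan" is text: rows parted by semicolons, each of 6 numbers parted by spaces: the shift along the tool's x, y, z as a fraction of full scale, then the turn, a rotation vector about the tool's x, y, z as a fraction of full scale. In form: tx ty tz rx ry rz; .... A call has 1 to 12 rows; each row shifts and turns the commanded pose from where the row before left it, along the tool's axes as they then stand; what a row does not reach is not made up. Full scale, the value 1, is 500 mm for a shift and 30 degrees for a turn. A row lasts 1/12 s, in which the tool goes at most 41.7 mm and 7.16 degrees, less where a joint would pass 70% of its speed; a pose out of reach is approached as far as the arm can. A call with a number of a shift or a turn outside -1 to 1 is refused whole. A call with a gripper value outside its range is refused whole. "gripper" is the opening, from -1 (shut) to 1 (fully open), set as the call begins (left out, the last holds). The fingers move at their own pace and stop on an object; the grip force is fixed at half the most. Time passes only in rows, so rows that do not move let the fingers close. It gives the time, the measured TCP pose, the force, the opening and the grip force at its end, in the units of the state.
- monitor.read_state(): the state, without advancing time (a new reading comes with each control period).
- eyes.grab_frame(name): name is "scene" or "top"; returns the picture (480x640x3 uint8, red, green, blue); there is no depth.
- eyes.get_calibration(name): a dict with "intrinsics" (3x3 intrinsics, pixels), "camera_from_world" (4x4, takes a point from world to camera coordinates). Camera axes: x right, y down, z forward; pixel columns grow to the right and rows downward; lengths in mm; the calibration is good to about 2 mm. A picture is of the moment at which its call begins. get_calibration takes no time and is no camera call.
- order.job_done(): hands the job in; it is judged then, once.
The state is a dict: "time_s": time; "joints": joint angles; "qd": joint speeds; "joint_torque": joint torques, N m; "tcp_pos": TCP position; "orientation": TCP orientation; "contact_force": force on the tool from outside, world axes, zero at the start; "torque": the same for the moment, N m; "gripper_width": opening from 0.0 (shut) to 1.0 (fully open); "gripper_force": force on a finger pad.
Only numpy, scipy, OpenCV 4.12 (cv2) and the standard library are available. Lean on these libraries where they do the work, as an engineer would, in place of code of your own. Each camera call takes 0.05 s, during which the arm holds its last target. There are 200 camera calls.

## Task

Screw the tub's knurled hold-down nut down clockwise until it stops tight, then empty the brass bars from both scoop tins into the tub. Check each tin by weight: once it is emptied, hold it upright and still, clear of bench and tub, for a good second to feel whether it weighs more than a bare tin, and tip it again if it does; a tin found empty goes upright on the cork mat before you take up the other one. Finish with all bars in the tub, both tins standing on the mat, the nut tight and the spool, screwdriver, jar and terracotta cup left where they are.

Things in the scene. Friction and masses are not known exactly. Their poses are not given: they have to be found in the camera images.
- tin_a: Open grey sheet-steel scoop tin, 0.20 kg bare, 136 long x 58 wide x 75 high, walls 4. Two upright parallel cheeks (136 x 75, outsides 58 apart: grip across them), upright back at -x; floor level for the rear 76, then a ramp rising 60 forward, 75 up to the pouring lip at +x. Origin: underside, centre of the footprint; z up, x to the lip. Starts upright, lip roughly away from the robot, 0 to 3 bars in it.
- tin_b: Second tin, identical to tin_a.
- tin_a_lip (a point): Middle of the upper edge of tin_a's pouring lip (68 ahead of the origin, 75 up). A stiffening rib 7 high crosses the floor inside, just before the ramp: tipped forward, lip down, by about 75 to 90 degrees, bars (thin ones most) can stay standing on it; past about 95 degrees, or shaken, they fall out down the ramp. Friction 0.36 to 0.54. Good grip: across the cheeks, 20 behind the origin, 55 up.
- tin_b_lip (a point): The same on tin_b.
- bar_a1: Plain square-edged brass bar, 60 long x 15 wide x 10 thick, 0.08 kg; origin in the centre of its 60 x 15 underside, x along its length, z through its thickness. Starts in tin_a; some bars are absent in some starts (None throughout).
- bar_a2: Plain square-edged brass bar, 60 long x 15 wide x 14 thick, 0.11 kg; origin in the centre of its 60 x 15 underside, x along its length, z through its thickness. Starts in tin_a; some bars are absent in some starts (None throughout).
- bar_a3: Plain square-edged brass bar, 60 long x 15 wide x 18 thick, 0.14 kg; origin in the centre of its 60 x 15 underside, x along its length, z through its thickness. Starts in tin_a; some bars are absent in some starts (None throughout).
- bar_b1: Plain square-edged brass bar, 60 long x 15 wide x 10 thick, 0.08 kg; origin in the centre of its 60 x 15 underside, x along its length, z through its thickness. Starts in tin_b; some bars are absent in some starts (None throughout).
- bar_b2: Plain square-edged brass bar, 60 long x 15 wide x 14 thick, 0.11 kg; origin in the centre of its 60 x 15 underside, x along its length, z through its thickness. Starts in tin_b; some bars are absent in some starts (None throughout).
- bar_b3: Plain square-edged brass bar, 60 long x 15 wide x 18 thick, 0.14 kg; origin in the centre of its 60 x 15 underside, x along its length, z through its thickness. Starts in tin_b; some bars are absent in some starts (None throughout).
- tub: Fixed grey open finishing tub: inside 174 (x) x 204 (y), walls 8 thick with their rim 60 above the bench, floor 6 above the bench with a black rubber liner. Origin: underside centre; z up. From its -x side (towards the robot) a dark steel lug (90 wide, 12 high) sticks out 100, carrying the stud and hold-down nut.
- nut (a joint): Angle of the knurled hold-down nut, rad: grows when turned clockwise seen from above, starts somewhere between 0.4 and 2.2, hard stop (tight) at 6.28. It sinks 1.2 mm per rad. Turning takes about 0.15 N m; it stays where it is left. Several grasps are needed.
- nut_grip (a point): On the nut's axis at mid height of the grip: knurled steel cylinder of 50 diameter, 32 high (16 above and 16 below this point), over a 52 diameter washer and bush; it lies about 33 above the lug's top when tight; the upright axis lies 165 from the tub's origin along its -x. The stud passes up through the nut and stands up to 16 mm above its top.
- mat: Fixed thin cork mat, 200 (x) x 260 (y) x 4 thick, for the emptied tins; origin: underside centre.
- spool: Bystander: steel wire spool, 52 diameter, 56 high; origin underside centre.
- driver: Bystander: screwdriver lying on the bench.
- jar: Bystander: closed glass jar, 60 diameter, 90 high.
- pot: Bystander: terracotta cup, 80 diameter, 100 high.
Things that resemble listed ones, but are neither listed nor needed, are in the scene too. What is shaped like the tin_b but red or turquoise is not meant.

How it is judged (in metres and radians):
On the way, in this order (a step that is already met when the one before it is completed fails the run):
1. the hold-down nut is turned clockwise to its stop (within 0.12 rad) (value of joint nut above 6.16 rad), for 0.2 s.
2. one tin, its bars all in the tub, is held upright (within 0.35 rad) and still, its underside 4 cm or more above the bench and touching no tub, for 0.6 s ((((angle between tin_a's own z axis and vertical below 0.35 rad and height (world z) of tin_a above 0.04 m and linear speed of tin_a below 0.04 m/s and angular speed of tin_a below 0.4 rad/s and contact force between tin_a and tub below 0.05 N and contact force between the fingers and tin_a above 0.5 N) and ((x of bar_a1 in the frame of tub between -0.087 and 0.087 m and y of bar_a1 in the frame of tub between -0.102 and 0.102 m and z of bar_a1 in the frame of tub below 0.055 m) and (x of bar_a2 in the frame of tub between -0.087 and 0.087 m and y of bar_a2 in the frame of tub between -0.102 and 0.102 m and z of bar_a2 in the frame of tub below 0.055 m) and (x of bar_a3 in the frame of tub between -0.087 and 0.087 m and y of bar_a3 in the frame of tub between -0.102 and 0.102 m and z of bar_a3 in the frame of tub below 0.055 m))) or ((angle between tin_b's own z axis and vertical below 0.35 rad and height (world z) of tin_b above 0.04 m and linear speed of tin_b below 0.04 m/s and angular speed of tin_b below 0.4 rad/s and contact force between tin_b and tub below 0.05 N and contact force between the fingers and tin_b above 0.5 N) and ((x of bar_b1 in the frame of tub between -0.087 and 0.087 m and y of bar_b1 in the frame of tub between -0.102 and 0.102 m and z of bar_b1 in the frame of tub below 0.055 m) and (x of bar_b2 in the frame of tub between -0.087 and 0.087 m and y of bar_b2 in the frame of tub between -0.102 and 0.102 m and z of bar_b2 in the frame of tub below 0.055 m) and (x of bar_b3 in the frame of tub between -0.087 and 0.087 m and y of bar_b3 in the frame of tub between -0.102 and 0.102 m and z of bar_b3 in the frame of tub below 0.055 m))))), for 0.6 s.
3. an emptied tin stands released on the mat ((((x of tin_a in the frame of mat between -0.1 and 0.1 m and y of tin_a in the frame of mat between -0.13 and 0.13 m and height (world z) of tin_a below 0.015 m and angle between tin_a's own z axis and vertical below 0.12 rad and linear speed of tin_a below 0.02 m/s and contact force between the fingers and tin_a below 0.05 N) and ((x of bar_a1 in the frame of tub between -0.087 and 0.087 m and y of bar_a1 in the frame of tub between -0.102 and 0.102 m and z of bar_a1 in the frame of tub below 0.055 m) and (x of bar_a2 in the frame of tub between -0.087 and 0.087 m and y of bar_a2 in the frame of tub between -0.102 and 0.102 m and z of bar_a2 in the frame of tub below 0.055 m) and (x of bar_a3 in the frame of tub between -0.087 and 0.087 m and y of bar_a3 in the frame of tub between -0.102 and 0.102 m and z of bar_a3 in the frame of tub below 0.055 m))) or ((x of tin_b in the frame of mat between -0.1 and 0.1 m and y of tin_b in the frame of mat between -0.13 and 0.13 m and height (world z) of tin_b below 0.015 m and angle between tin_b's own z axis and vertical below 0.12 rad and linear speed of tin_b below 0.02 m/s and contact force between the fingers and tin_b below 0.05 N) and ((x of bar_b1 in the frame of tub between -0.087 and 0.087 m and y of bar_b1 in the frame of tub between -0.102 and 0.102 m and z of bar_b1 in the frame of tub below 0.055 m) and (x of bar_b2 in the frame of tub between -0.087 and 0.087 m and y of bar_b2 in the frame of tub between -0.102 and 0.102 m and z of bar_b2 in the frame of tub below 0.055 m) and (x of bar_b3 in the frame of tub between -0.087 and 0.087 m and y of bar_b3 in the frame of tub between -0.102 and 0.102 m and z of bar_b3 in the frame of tub below 0.055 m))))), for 0.2 s.
4. with all bars in the tub, the other tin is hefted in the same way ((((angle between tin_a's own z axis and vertical below 0.35 rad and height (world z) of tin_a above 0.04 m and linear speed of tin_a below 0.04 m/s and angular speed of tin_a below 0.4 rad/s and contact force between tin_a and tub below 0.05 N and contact force between the fingers and tin_a above 0.5 N) and ((x of bar_a1 in the frame of tub between -0.087 and 0.087 m and y of bar_a1 in the frame of tub between -0.102 and 0.102 m and z of bar_a1 in the frame of tub below 0.055 m) and (x of bar_a2 in the frame of tub between -0.087 and 0.087 m and y of bar_a2 in the frame of tub between -0.102 and 0.102 m and z of bar_a2 in the frame of tub below 0.055 m) and (x of bar_a3 in the frame of tub between -0.087 and 0.087 m and y of bar_a3 in the frame of tub between -0.102 and 0.102 m and z of bar_a3 in the frame of tub below 0.055 m)) and ((x of bar_b1 in the frame of tub between -0.087 and 0.087 m and y of bar_b1 in the frame of tub between -0.102 and 0.102 m and z of bar_b1 in the frame of tub below 0.055 m) and (x of bar_b2 in the frame of tub between -0.087 and 0.087 m and y of bar_b2 in the frame of tub between -0.102 and 0.102 m and z of bar_b2 in the frame of tub below 0.055 m) and (x of bar_b3 in the frame of tub between -0.087 and 0.087 m and y of bar_b3 in the frame of tub between -0.102 and 0.102 m and z of bar_b3 in the frame of tub below 0.055 m))) or ((angle between tin_b's own z axis and vertical below 0.35 rad and height (world z) of tin_b above 0.04 m and linear speed of tin_b below 0.04 m/s and angular speed of tin_b below 0.4 rad/s and contact force between tin_b and tub below 0.05 N and contact force between the fingers and tin_b above 0.5 N) and ((x of bar_a1 in the frame of tub between -0.087 and 0.087 m and y of bar_a1 in the frame of tub between -0.102 and 0.102 m and z of bar_a1 in the frame of tub below 0.055 m) and (x of bar_a2 in the frame of tub between -0.087 and 0.087 m and y of bar_a2 in the frame of tub between -0.102 and 0.102 m and z of bar_a2 in the frame of tub below 0.055 m) and (x of bar_a3 in the frame of tub between -0.087 and 0.087 m and y of bar_a3 in the frame of tub between -0.102 and 0.102 m and z of bar_a3 in the frame of tub below 0.055 m)) and ((x of bar_b1 in the frame of tub between -0.087 and 0.087 m and y of bar_b1 in the frame of tub between -0.102 and 0.102 m and z of bar_b1 in the frame of tub below 0.055 m) and (x of bar_b2 in the frame of tub between -0.087 and 0.087 m and y of bar_b2 in the frame of tub between -0.102 and 0.102 m and z of bar_b2 in the frame of tub below 0.055 m) and (x of bar_b3 in the frame of tub between -0.087 and 0.087 m and y of bar_b3 in the frame of tub between -0.102 and 0.102 m and z of bar_b3 in the frame of tub below 0.055 m))))), for 0.6 s.
At the end, for the whole second after the job is handed in: Nut within 0.12 rad of its stop; every bar that is present lies inside the tub's walls, below its rim; both tins stand upright (within 0.12 rad), released and at rest, with the centre of each footprint over the mat (value of joint nut above 6.16 rad and x of bar_a1 in the frame of tub between -0.087 and 0.087 m and y of bar_a1 in the frame of tub between -0.102 and 0.102 m and z of each of bar_a1, bar_a2, bar_a3, bar_b1, bar_b2, bar_b3 in the frame of tub below 0.055 m and x of bar_a2 in the frame of tub between -0.087 and 0.087 m and y of bar_a2 in the frame of tub between -0.102 and 0.102 m and x of bar_a3 in the frame of tub between -0.087 and 0.087 m and y of bar_a3 in the frame of tub between -0.102 and 0.102 m and x of bar_b1 in the frame of tub between -0.087 and 0.087 m and y of bar_b1 in the frame of tub between -0.102 and 0.102 m and x of bar_b2 in the frame of tub between -0.087 and 0.087 m and y of bar_b2 in the frame of tub between -0.102 and 0.102 m and x of bar_b3 in the frame of tub between -0.087 and 0.087 m and y of bar_b3 in the frame of tub between -0.102 and 0.102 m and x of tin_a in the frame of mat between -0.1 and 0.1 m and y of tin_a in the frame of mat between -0.13 and 0.13 m and height (world z) of each of tin_a, tin_b below 0.015 m and angle between each of tin_a, tin_b's own z axis and vertical below 0.12 rad and linear speed of each of tin_a, tin_b below 0.02 m/s and contact force between the fingers and tin_a below 0.05 N and x of tin_b in the frame of mat between -0.1 and 0.1 m and y of tin_b in the frame of mat between -0.13 and 0.13 m and contact force between the fingers and tin_b below 0.05 N); the robot touches nothing.
It fails at once if a bystander (spool, screwdriver, jar, cup) is shifted by more than 4 cm (distance of any of spool, driver, jar, pot from where it was at the start of the episode above 0.04 m).
Of bar_a1, bar_a2, bar_a3, bar_b1, bar_b2, bar_b3 only 3 to 6 are there at a start; the rules pass over those that are not, and their reading is None.
At some moment in a run one of tin_a, tin_b may be knocked a few centimetres aside while the robot is not near it.
It also fails if it takes over 208 s, if anything falls off the work surface, if the arm or the gripper's body presses on something with over 40 N, if the wrist force passes 120 N, or if a joint passes its speed limit or range.

## Working session

There is one attempt and no reset: what is moved stays moved. The work goes in short steps, Python scripts to look and compute and a tool call to move; the robot and the scene stay as the last step left them, time stands still between calls to the robot, and variables do not carry over. Pictures are saved under pics/ and viewed, at most 14 in all, crops included, and the job is handed in when it is done.

Besides the shell and the picture viewer there is one more tool, called as name(argument=value, ...) on one line, values as JSON. carry_out: Moves the arm, as the interface text tells. Shift numbers are shares of 500 mm and turn numbers shares of 30 degrees, none past 1 either way. Its arguments: {"type":"object","properties":{"plan":{"type":"string"},"gripper":{"type":"number"}},"required":["plan"]}

```bash
mkdir -p pics
python3 - <<'E'
from bench import monitor, eyes
import cv2
for n in("scene","top"):
    f=eyes.grab_frame(n); cv2.imwrite(f"pics/{n}0.png",f[:,:,::-1])
    c=eyes.get_calibration(n); print(n,c["intrinsics"],c["camera_from_world"])
s=monitor.read_state(); print(s)
E
```

```text
scene [[493.76288637   0.         313.97848085]
 [  0.         493.76288637 246.36538617]
 [  0.           0.           1.        ]] [[-5.26194922e-01  8.50352479e-01 -4.42320552e-03  2.15147167e+02]
 [ 7.27855009e-01  4.47692117e-01 -5.19421654e-01 -3.55915223e+02]
 [-4.39711257e-01 -2.76536489e-01 -8.54506630e-01  1.24972245e+03]
 [ 0.00000000e+00  0.00000000e+00  0.00000000e+00  1.00000000e+00]]
top [[510.39903285   0.         312.26772642]
 [  0.         510.39903285 250.61138356]
 [  0.           0.           1.        ]] [[ 1.05639217e-01 -9.94399846e-01  3.04993180e-03  1.35999560e+00]
 [-9.72796683e-01 -1.03979159e-01 -2.07014368e-01  5.50863647e+02]
 [ 2.06172185e-01  1.89018722e-02 -9.78333148e-01  1.18939944e+03]
 [ 0.00000000e+00  0.00000000e+00  0.00000000e+00  1.00000000e+00]]
{'time_s': 0.1, 'joints': array([ 7.24212084e+01,  5.00796318e+00,  1.00391500e+01,  9.50996478e+01,
       -1.84595179e-03,  9.00001690e+01]), 'qd': array([-0.07381039, -0.1032199 ,  0.18029571, -0.06579236, -0.10247937,
        0.01176675]), 'joint_torque': array([ 1.88488528e-03, -5.21564126e+01,  4.65652263e+01,  1.60403992e-02,
        6.21638463e-06,  1.20882189e-05]), 'tcp_pos': array([166.05607839, 524.11776889, 230.6552242 ]), 'orientation': array([[-9.53301647e-01,  3.02019637e-01, -3.30157628e-04],
       [ 3.02019815e-01,  9.53300955e-01, -1.14880285e-03],
       [-3.22214388e-05, -1.19486980e-03, -9.99999286e-01]]), 'contact_force': array([ 0.2310269 , -0.38094348,  0.74226799]), 'torque': array([ 0.00730815, -0.0192798 ,  0.04154787]), 'gripper_force': 0.0, 'gripper_width': 0.996546689531878}
```

View pics/top0.png

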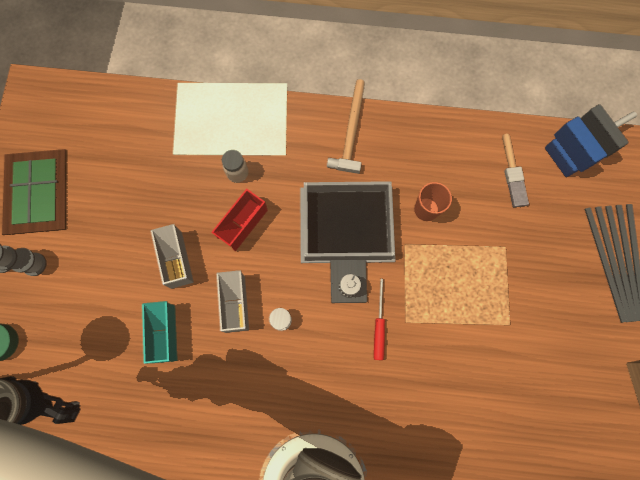

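View pics/scene0.png

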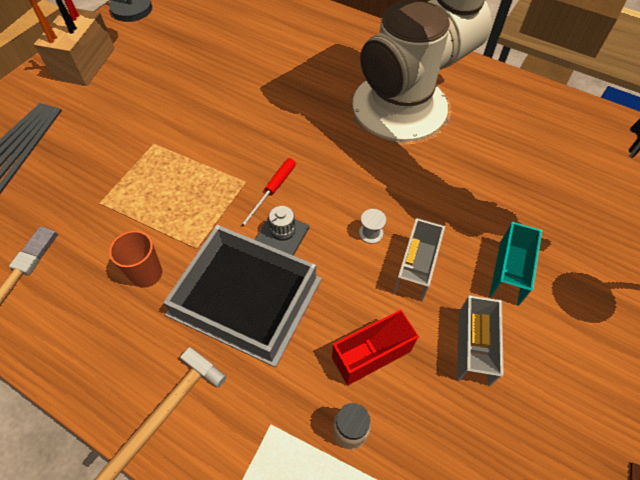

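The top view shows the tub at about (347,222), with its lug and nut at (349,285), the mat at (457,285), and the spool at (280,319). The driver is at (380,330), the jar at (234,165) and the cup at (434,200). There are four tin-shaped things: grey (171,257), grey (231,300), red (240,220) and turquoise (158,332). The two grey ones with brass bars in them fit the description. I'll confirm that in one enlarged crop.

```bash
cat > h.py <<'E'
import numpy as np, cv2
from bench import monitor, eyes
def px2w(n,u,v,z):
    c=eyes.get_calibration(n);K=c["intrinsics"];T=c["camera_from_world"]
    d=T[:3,:3].T@np.linalg.solve(K,[u,v,1]);o=-T[:3,:3].T@T[:3,3]
    return o+d*(z-o[2])/d[2]
def w2px(n,p):
    c=eyes.get_calibration(n);q=c["intrinsics"]@(c["camera_from_world"]@[*p,1])[:3]
    return q[:2]/q[2]
def crop(n,x0,y0,x1,y1,k,out):
    f=eyes.grab_frame(n)[y0:y1,x0:x1,::-1]
    cv2.imwrite(out,cv2.resize(f,None,fx=k,fy=k,interpolation=cv2.INTER_CUBIC))
E
python3 - <<'E'
from h import *
crop("top",140,170,400,350,3,"pics/c1.png")
for nm,u,v,z in [("tub",347,182,60),("tubL",301,222,60),("mat tl",405,245,4),("tr",506,247,4),("br",509,324,4),("bl",405,323,4),("spool",280,319,56),("jar",233,158,90),("cup",435,197,100),("nut",350,284,70)]:
    print(nm,px2w("top",u,v,z).round(0))
E
```

```text
tub [731.  -8.  60.]
tubL [616.  95.  60.]
mat tl [ 599. -174.    4.]
tr [ 621. -431.    4.]
br [ 426. -444.    4.]
bl [ 401. -187.    4.]
spool [374. 119.  56.]
jar [753. 279.  90.]
cup [ 702. -222.  100.]
nut [474. -39.  70.]
```

View pics/c1.png

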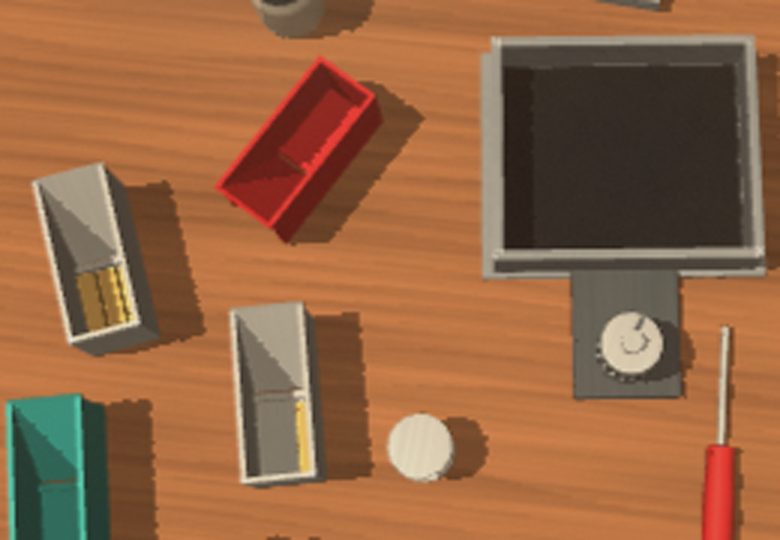

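The crop confirms two grey tins. The left one, with rim corners at about (35,182), (104,164), (140,323) and (72,342), holds 3 bars. The right one, at (232,310), (302,303), (316,474) and (244,482), shows 1 bar. Red and turquoise are decoys. The nut's stud top is at about (632,342) in the crop.

Run:
```python
from h import *
def P(u,v,z): return px2w("top",140+(u+.5)/3-.5,170+(v+.5)/3-.5,z)[:2]
def tin(n,fl,fr,br,bl):
    c=[P(*q,75) for q in (fl,fr,br,bl)]
    m=np.mean(c,axis=0);d=(c[0]+c[1]-c[2]-c[3]);a=np.arctan2(d[1],d[0])
    print(n,"origin",m.round(1),"yaw",np.degrees(a).round(1),"len",np.linalg.norm(d)/2,"grip",(m-20*np.array([np.cos(a),np.sin(a)])).round(1))
tin("L",(35,182),(104,164),(140,323),(72,342))
tin("R",(232,310),(302,303),(316,474),(244,482))
print("tub rim",[P(*q,60).round(0) for q in((493,38),(752,37),(766,252),(495,254))])
print("lug",[P(*q,12).round(0) for q in((572,272),(680,272),(682,397),(574,397))])
for z in(66,74,80):print("stud",z,P(632,342,z).round(1), "nut outline",P(598,340,z).round(0),P(664,340,z).round(0))
# triangulate the stud / nut-top centre with scene (281,212)
print(px2w("scene",282,213,75).round(1),px2w("scene",282,213,66).round(1))
print("drv tip",P(725,325,3).round(0),"red",P(270,230,75).round(0),P(218,186,75).round(0))
s=monitor.read_state();print(s["contact_force"],s["joints"])
```

```text
L origin [500.  401.3] yaw 21.8 len 135.49844232190662 grip [481.4 393.9]
R origin [404.9 237.8] yaw 12.3 len 135.84025488870031 grip [385.4 233.6]
tub rim [array([719.,  99.]), array([ 743., -117.]), array([ 561., -142.]), array([536.,  77.])]
lug [array([537.,  13.]), array([547., -78.]), array([442., -88.]), array([433.,   1.])]
stud 66 [475.1 -39.6] nut outline [474. -12.] [479. -65.]
stud 74 [473.9 -39.1] nut outline [473. -12.] [478. -64.]
stud 80 [473.  -38.7] nut outline [472. -12.] [477. -64.]
[472.6 -35.4  75. ] [467.6 -39.4  66. ]
drv tip [ 507. -120.] red [533. 259.] [565. 305.]
[ 0.63666143  0.71668169 -0.24576721] [ 7.24214871e+01  5.00401435e+00  1.00463634e+01  9.50986882e+01
 -5.26831105e-04  8.99984891e+01]
```

carry_out(plan="-0.0465 -0.0444 0 0 0 0;-0.0465 -0.0444 0 0 0 0;-0.0465 -0.0444 0 0 0 0;-0.0465 -0.0444 0 0 0 0;-0.0465 -0.0444 0 0 0 0;-0.0465 -0.0444 0 0 0 0;-0.0465 -0.0444 0 0 0 0;-0.0465 -0.0444 0 0 0 0;-0.0465 -0.0444 0 0 0 0;-0.0465 -0.0444 0 0 0 0", gripper=1)

```text
time_s: 0.98
tcp_pos: [321.0, 241.0, 231.2]
orientation: [[-0.953, 0.302, 0.0], [0.302, 0.953, 0.0], [-0.0, 0.0, -1.0]]
contact_force: [1.3, 1.0, 0.4]
gripper_width: 1.002
gripper_force: 0.0
```

carry_out(plan="-0.0465 -0.0444 0 0 0 0;-0.0465 -0.0444 0 0 0 0;-0.0465 -0.0444 0 0 0 0;-0.0465 -0.0444 0 0 0 0;-0.0465 -0.0444 0 0 0 0;-0.0465 -0.0444 0 0 0 0;-0.0465 -0.0444 0 0 0 0;-0.0465 -0.0444 0 0 0 0;-0.0465 -0.0444 0 0 0 0;-0.0465 -0.0444 0 0 0 0;0 0 0 0 0 0;0 0 0 0 0 0")

```text
time_s: 1.98
tcp_pos: [475.4, -40.6, 230.6]
orientation: [[-0.952, 0.305, -0.002], [0.305, 0.952, 0.0], [0.002, -0.0, -1.0]]
contact_force: [-0.6, 0.9, -0.3]
gripper_width: 0.995
gripper_force: 0.0
```

carry_out(plan="0 0 0 0 0 -0.23;0 0 0 0 0 -0.23;0 0 0 0 0 -0.23;0 0 0 0 0 -0.23;0 0 0 0 0 -0.23;0 0 0 0 0 -0.23;0 0 0 0 0 -0.23;0 0 0 0 0 -0.23;0 0 0 0 0 -0.23;0 0 0 0 0 -0.23;0 0 0 0 0 -0.23;0 0 0 0 0 -0.23")

```text
time_s: 2.98
tcp_pos: [474.8, -38.2, 231.4]
orientation: [[-0.412, -0.911, -0.0], [-0.911, 0.412, 0.0], [-0.0, 0.0, -1.0]]
contact_force: [-0.1, 0.7, 0.5]
gripper_width: 0.997
gripper_force: 0.0
```

carry_out(plan="0 0 0 0 0 -0.23;0 0 0 0 0 -0.23;0 0 0 0 0 -0.23;0 0 0 0 0 -0.23;0 0 0 0 0 -0.23;0 0 0 0 0 -0.23;0 0 0 0 0 -0.23;0 0 0 0 0 -0.23;0 0 0 0 0 -0.23;0 0 0 0 0 -0.23;0 0 0 0 0 -0.23;0 0 0 0 0 -0.23")

```text
time_s: 3.98
tcp_pos: [474.8, -38.2, 231.4]
orientation: [[0.852, -0.523, -0.0], [-0.523, -0.852, 0.0], [-0.0, -0.0, -1.0]]
contact_force: [0.1, -0.0, 0.1]
gripper_width: 1.0
gripper_force: 0.0
```

carry_out(plan="0 0 0 0 0 -0.23;0 0 0 0 0 -0.2;0 0 0 0 0 0;0 0 0 0 0 0;0 0 0 0 0 0")

```text
time_s: 4.4
tcp_pos: [475.1, -38.8, 231.4]
orientation: [[0.944, -0.329, 0.0], [-0.329, -0.944, 0.0], [0.0, -0.0, -1.0]]
contact_force: [0.6, -0.0, -0.2]
gripper_width: 0.998
gripper_force: 0.0
```

```bash
cat >> h.py <<'E'
def st():
    s=monitor.read_state();o=s["orientation"]
    print("t",round(s["time_s"],2),"j",s["joints"].round(1),"tcp",s["tcp_pos"].round(1),"F",s["contact_force"].round(2),"w",round(s["gripper_width"],3),"gf",round(s["gripper_force"],1),"\n",o.round(4).tolist())
    return s
def to(x,y,z):
    s=st();print("tool shift /500:",(s["orientation"].T@(np.array([x,y,z])-s["tcp_pos"])/500).round(4))
E
python3 -c "
from h import *
to(475,-39.5,35)"
```

```text
t 4.4 j [-4.700e+00 -5.000e+00  1.000e-01  9.510e+01  0.000e+00 -1.654e+02] tcp [475.1 -38.8 231.4] F [ 0.63 -0.01 -0.19] w 0.998 gf 0.0 
 [[0.9442, -0.3294, 0.0001], [-0.3294, -0.9442, 0.0001], [0.0001, -0.0001, -1.0]]
tool shift /500: [3.000e-04 1.400e-03 3.928e-01]
```

carry_out(plan="0 0.001 0.05 0 0 0;0 0 0.05 0 0 0;0 0 0.05 0 0 0;0 0 0.05 0 0 0;0 0 0.05 0 0 0;0 0 0.05 0 0 0;0 0 0.04 0 0 0;0 0 0.03 0 0 0;0 0 0.02 0 0 0;0 0 0 0 0 0;0 0 0 0 0 0")

```text
time_s: 5.32
tcp_pos: [475.1, -39.8, 36.5]
orientation: [[0.945, -0.328, -0.0], [-0.328, -0.945, 0.0], [-0.0, 0.0, -1.0]]
contact_force: [0.5, -0.5, -0.1]
gripper_width: 1.0
gripper_force: 0.0
```

carry_out(plan="0 0 0 0 0 0;0 0 0 0 0 0;0 0 0 0 0 0;0 0 0 0 0 0;0 0 0 0 0 0;0 0 0 0 0 0;0 0 0 0 0 0;0 0 0 0 0 0", gripper=-1)

```text
time_s: 5.98
tcp_pos: [476.1, -39.2, 37.8]
orientation: [[0.945, -0.327, 0.003], [-0.327, -0.945, 0.001], [0.002, -0.002, -1.0]]
contact_force: [-0.4, 5.0, 6.7]
gripper_width: 0.568
gripper_force: 60.9
```

```bash
python3 -c "
from h import *
st();print(monitor.read_state()['torque'])
crop('scene',180,100,380,250,4,'pics/n1.png')"
```

```text
t 5.98 j [-4.800e+00 -4.300e+00 -2.070e+01  7.350e+01  1.000e-01 -1.657e+02] tcp [476.1 -39.2  37.8] F [-0.43  5.05  6.68] w 0.568 gf 60.9 
 [[0.9452, -0.3266, 0.0026], [-0.3266, -0.9452, 0.0014], [0.002, -0.0022, -1.0]]
[ 0.87885938  0.18011755 -0.05466502]
```

View pics/n1.png

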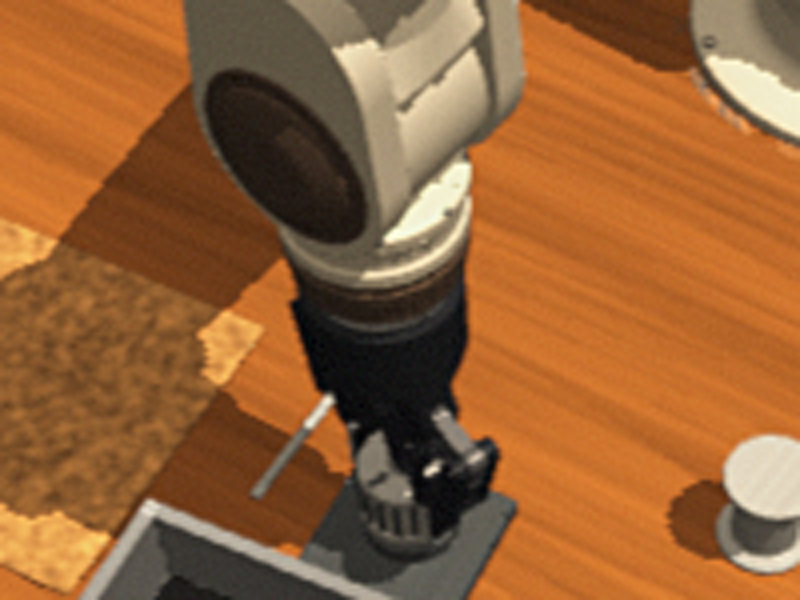

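The picture shows the fingers closed on the nut at about (400,480) in the crop, with the screwdriver clear of them. I'll turn it clockwise now.

carry_out(plan="0 0 0.0003 0 0 0.23;0 0 0.0003 0 0 0.23;0 0 0.0003 0 0 0.23;0 0 0.0003 0 0 0.23;0 0 0.0003 0 0 0.23;0 0 0.0003 0 0 0.23;0 0 0.0003 0 0 0.23;0 0 0.0003 0 0 0.23;0 0 0.0003 0 0 0.23;0 0 0.0003 0 0 0.23;0 0 0.0003 0 0 0.23;0 0 0.0003 0 0 0.23")

```text
time_s: 7.03
tcp_pos: [473.7, -40.3, 35.9]
orientation: [[-0.212, -0.977, -0.002], [-0.977, 0.212, -0.001], [0.002, 0.002, -1.0]]
contact_force: [-14.4, -2.7, 17.3]
gripper_width: 0.569
gripper_force: 61.6
```

```bash
python3 -c "
from h import *
st();print(monitor.read_state()['torque'],monitor.read_state()['joint_torque'][5])"
```

```text
t 7.03 j [ -4.8  -4.2 -20.9  73.5  -0.1 -82.6] tcp [473.7 -40.3  35.9] F [-14.44  -2.67  17.32] w 0.569 gf 61.6 
 [[-0.2121, -0.9772, -0.0023], [-0.9772, 0.2121, -0.0011], [0.0016, 0.002, -1.0]]
[-0.39498754  3.14746425  0.14955591] -2.234240099787712
```

carry_out(plan="0 0 0.0003 0 0 0.23;0 0 0.0003 0 0 0.23;0 0 0.0003 0 0 0.23;0 0 0.0003 0 0 0.23;0 0 0.0003 0 0 0.23;0 0 0.0003 0 0 0.23;0 0 0.0003 0 0 0.23;0 0 0.0003 0 0 0.23;0 0 0.0003 0 0 0.23;0 0 0.0003 0 0 0.23;0 0 0.0003 0 0 0.23;0 0 0.0003 0 0 0.23")

```text
time_s: 8.03
tcp_pos: [472.4, -38.3, 34.1]
orientation: [[-0.996, 0.087, -0.005], [0.087, 0.996, 0.004], [0.005, 0.003, -1.0]]
contact_force: [-21.1, 10.7, 22.4]
gripper_width: 0.567
gripper_force: 62.1
```

```bash
python3 -c "
from h import *
st();print(monitor.read_state()['torque'],monitor.read_state()['joint_torque'][5])"
```

```text
t 8.03 j [ -4.7  -4.2 -21.   73.5   0.2   0.2] tcp [472.4 -38.3  34.1] F [-21.13  10.69  22.42] w 0.567 gf 62.1 
 [[-0.9962, 0.0866, -0.0047], [0.0866, 0.9962, 0.0036], [0.005, 0.0032, -1.0]]
[2.37106778 4.31643567 0.09445837] -2.2522810846567154
```

carry_out(plan="0 0 0.0003 0 0 0.23;0 0 0.0003 0 0 0.23;0 0 0.0003 0 0 0.23;0 0 0.0003 0 0 0.23;0 0 0.0003 0 0 0.23;0 0 0.0003 0 0 0.23;0 0 0.0003 0 0 0.23;0 0 0.0003 0 0 0.23")

```text
time_s: 8.7
tcp_pos: [473.4, -37.0, 33.0]
orientation: [[-0.498, 0.867, -0.003], [0.867, 0.498, 0.006], [0.007, 0.001, -1.0]]
contact_force: [-15.5, 19.0, 19.6]
gripper_width: 0.569
gripper_force: 62.1
```

```bash
python3 -c "
from h import *
st();print(monitor.read_state()['torque'],monitor.read_state()['joint_torque'][5])"
```

```text
t 8.7 j [ -4.7  -4.2 -21.1  73.2   0.4  55.4] tcp [473.4 -37.   33. ] F [-15.51  18.95  19.61] w 0.569 gf 62.1 
 [[-0.4984, 0.8669, -0.0027], [0.8669, 0.4984, 0.0065], [0.007, 0.0009, -1.0]]
[3.8576767  3.14490234 0.08406086] -2.275581881403923
```

carry_out(plan="0 0 0.0003 0 0 0.2;0 0 0.0003 0 0 0.2;0 0 0.0003 0 0 0.2;0 0 0.0003 0 0 0.2;0 0 0.0003 0 0 0.2;0 0 0 0 0 0")

```text
time_s: 9.2
tcp_pos: [474.3, -36.7, 32.4]
orientation: [[0.002, 1.0, -0.001], [1.0, -0.002, 0.007], [0.007, -0.001, -1.0]]
contact_force: [-11.6, 20.0, 16.4]
gripper_width: 0.567
gripper_force: 62.0
```

```bash
python3 -c "
from h import *
st();print(monitor.read_state()['torque'],monitor.read_state()['joint_torque'][5])"
```

```text
t 9.2 j [ -4.7  -4.1 -21.2  73.1   0.4  85.5] tcp [474.3 -36.7  32.4] F [-11.63  20.04  16.43] w 0.567 gf 62.0 
 [[0.0023, 1.0, -0.0009], [1.0, -0.0023, 0.007], [0.007, -0.0009, -1.0]]
[ 4.08240691  2.46234103 -0.13465551] 1.637483462691307
```

carry_out(plan="0 0 0.0003 0 0 0.2;0 0 0.0003 0 0 0.2;0 0 0.0003 0 0 0.2;0 0 0.0003 0 0 0.2;0 0 0.0003 0 0 0.2;0 0 0 0 0 0")

```text
time_s: 9.7
tcp_pos: [475.3, -36.9, 31.8]
orientation: [[0.502, 0.865, 0.001], [0.865, -0.502, 0.006], [0.006, -0.002, -1.0]]
contact_force: [-8.4, 18.2, 12.8]
gripper_width: 0.567
gripper_force: 61.9
```

```bash
python3 -c "
from h import *
st();print(monitor.read_state()['torque'],monitor.read_state()['joint_torque'][5])"
```

```text
t 9.7 j [ -4.7  -4.1 -21.2  72.9   0.4 115.5] tcp [475.3 -36.9  31.8] F [-8.38 18.18 12.83] w 0.567 gf 61.9 
 [[0.5021, 0.8648, 0.0011], [0.8648, -0.5021, 0.0065], [0.0062, -0.0023, -1.0]]
[ 3.82429855  1.49399162 -0.17599531] 1.631469838321209
```

carry_out(plan="0 0 0.0003 0 0 0.2;0 0 0.0003 0 0 0.2;0 0 0.0003 0 0 0.2;0 0 0.0003 0 0 0.2;0 0 0.0003 0 0 0.2;0 0 0 0 0 0")

```text
time_s: 10.2
tcp_pos: [476.0, -37.6, 31.3]
orientation: [[0.867, 0.497, 0.003], [0.497, -0.867, 0.005], [0.005, -0.003, -1.0]]
contact_force: [-2.4, 14.9, 12.5]
gripper_width: 0.568
gripper_force: 61.7
```

```bash
python3 -c "
from h import *
st();print(monitor.read_state()['torque'],monitor.read_state()['joint_torque'][5])"
```

```text
t 10.2 j [ -4.7  -4.1 -21.2  72.7   0.3 145.5] tcp [476.  -37.6  31.3] F [-2.36 14.92 12.54] w 0.568 gf 61.7 
 [[0.8675, 0.4975, 0.0027], [0.4974, -0.8675, 0.005], [0.0048, -0.003, -1.0]]
[ 2.99082028  0.71236381 -0.17051339] 1.6361131891608238
```

carry_out(plan="0 0 0.0003 0 0 0.2;0 0 0.0003 0 0 0.2;0 0 0.0003 0 0 0.2;0 0 0.0003 0 0 0.2;0 0 0 0 0 0.18;0 0 0 0 0 0")

```text
time_s: 10.7
tcp_pos: [476.3, -38.5, 30.7]
orientation: [[1.0, 0.01, 0.003], [0.01, -1.0, 0.002], [0.003, -0.002, -1.0]]
contact_force: [-2.5, 7.2, 11.8]
gripper_width: 0.57
gripper_force: 61.5
```

```bash
python3 -c "
from h import *
st();print(monitor.read_state()['torque'],monitor.read_state()['joint_torque'][5])"
```

```text
t 10.7 j [ -4.7  -4.  -21.3  72.6   0.2 174.7] tcp [476.3 -38.5  30.7] F [-2.46  7.2  11.84] w 0.57 gf 61.5 
 [[0.9999, 0.0102, 0.0031], [0.0102, -0.9999, 0.0024], [0.0031, -0.0024, -1.0]]
[1.56556252 0.44055936 1.90139827] 3.639080822467804
```

carry_out(plan="0 0 0 0 0 0.1;0 0 0 0 0 0;0 0 0 0 0 0;0 0 0 0 0 0")

```text
time_s: 11.03
tcp_pos: [475.2, -38.5, 30.5]
orientation: [[0.999, -0.038, 0.001], [-0.038, -0.999, 0.003], [0.001, -0.003, -1.0]]
contact_force: [-6.6, 7.0, 13.6]
gripper_width: 0.569
gripper_force: 62.3
```

```bash
python3 -c "
from h import *
st();print(monitor.read_state()['torque'],monitor.read_state()['joint_torque'][5])"
```

```text
t 11.03 j [ -4.7  -4.1 -21.3  72.7   0.2 177.4] tcp [475.2 -38.5  30.5] F [-6.6   6.97 13.62] w 0.569 gf 62.3 
 [[0.9993, -0.0378, 0.001], [-0.0378, -0.9993, 0.0027], [0.0009, -0.0027, -1.0]]
[1.65547451 1.40748563 0.70406344] 0.7669281028211117
```

The moment jumped to 1.9 N m, which suggests the stop. I'll regrasp and turn again to make sure.

carry_out(plan="0 0 0 0 0 0;0 0 0 0 0 0;0 0 0 0 0 0;0 0 0 0 0 0;0 0 0 0 0 -0.2;0 0 0 0 0 -0.2;0 0 0 0 0 -0.2;0 0 0 0 0 -0.2;0 0 0 0 0 -0.2;0 0 0 0 0 -0.2;0 0 0 0 0 -0.2;0 0 0 0 0 -0.2", gripper=1)

```text
time_s: 12.03
tcp_pos: [475.1, -40.0, 28.5]
orientation: [[0.695, 0.719, -0.0], [0.719, -0.695, -0.0], [-0.0, -0.0, -1.0]]
contact_force: [-1.1, 0.7, 0.7]
gripper_width: 1.002
gripper_force: 0.0
```

carry_out(plan="0 0 0 0 0 0;0 0 0 0 0 0;0 0 0 0 0 0;0 0 0 0 0 0;0 0 0 0 0 0;0 0 0 0 0 0;0 0 0 0 0 0;0 0 0 0 0 0", gripper=-1)

```text
time_s: 12.7
tcp_pos: [474.0, -38.8, 29.1]
orientation: [[0.7, 0.714, -0.002], [0.714, -0.7, 0.002], [0.0, -0.003, -1.0]]
contact_force: [-9.2, 7.0, 10.8]
gripper_width: 0.567
gripper_force: 60.7
```

carry_out(plan="0 0 0 0 0 0.1;0 0 0 0 0 0.1")

```text
time_s: 12.87
tcp_pos: [473.8, -38.9, 29.1]
orientation: [[0.77, 0.637, -0.002], [0.637, -0.77, 0.002], [-0.001, -0.003, -1.0]]
contact_force: [-16.2, 0.8, 11.1]
gripper_width: 0.57
gripper_force: 60.9
```

```bash
python3 -c "
from h import *
st();print(monitor.read_state()['torque'],monitor.read_state()['joint_torque'][5])"
```

```text
t 12.87 j [-4.700e+00 -4.000e+00 -2.140e+01  7.270e+01  1.000e-01  1.357e+02] tcp [473.8 -38.9  29.1] F [-16.23   0.84  11.14] w 0.57 gf 60.9 
 [[0.7705, 0.6375, -0.0024], [0.6375, -0.7705, 0.0018], [-0.0007, -0.0029, -1.0]]
[0.02404398 3.14758626 1.94713102] 0.8855952322483063
```

carry_out(plan="0 0 0 0 0 0.1;0 0 0 0 0 0.1")

```text
time_s: 13.03
tcp_pos: [474.2, -38.5, 29.0]
orientation: [[0.833, 0.553, -0.002], [0.553, -0.833, 0.003], [0.0, -0.003, -1.0]]
contact_force: [-7.3, 7.7, 3.0]
gripper_width: 0.568
gripper_force: 61.7
```

```bash
python3 -c "
from h import *
st();print(monitor.read_state()['torque'],monitor.read_state()['joint_torque'][5])"
```

```text
t 13.03 j [-4.700e+00 -4.000e+00 -2.140e+01  7.270e+01  1.000e-01  1.417e+02] tcp [474.2 -38.5  29. ] F [-7.25  7.7   2.98] w 0.568 gf 61.7 
 [[0.833, 0.5533, -0.0015], [0.5533, -0.833, 0.0027], [0.0002, -0.0031, -1.0]]
[1.45835349 1.60320977 1.61168976] 0.4075492825359106
```

carry_out(plan="0 0 0 0 0 0.1;0 0 0 0 0 0.1;0 0 0 0 0 0")

```text
time_s: 13.28
tcp_pos: [472.6, -39.2, 28.7]
orientation: [[0.886, 0.463, -0.005], [0.463, -0.886, 0.001], [-0.004, -0.003, -1.0]]
contact_force: [-14.5, 1.9, 12.8]
gripper_width: 0.572
gripper_force: 62.9
```

```bash
python3 -c "
from h import *
st();print(monitor.read_state()['torque'],monitor.read_state()['joint_torque'][5])"
```

```text
t 13.28 j [ -4.8  -4.  -21.4  72.8   0.  147.7] tcp [472.6 -39.2  28.7] F [-14.49   1.91  12.75] w 0.572 gf 62.9 
 [[0.8864, 0.4628, -0.005], [0.4628, -0.8864, 0.0007], [-0.0041, -0.003, -1.0]]
[0.47351684 2.97894013 2.0476832 ] 3.0296237021684647
```

The grip meets 1.9 to 2.0 N m at once, so the nut is tight. I'll release it, rise and check the tins for a knock.

carry_out(plan="0 0 0 0 0 0;0 0 0 0 0 0;0 0 0 0 0 0;0 0 0 0 0 0;0 0 -0.04 0 0 0;0 0 -0.08 0 0 0;0 0 -0.08 0 0 0;0 0 -0.08 0 0 0;0 0 -0.08 0 0 0;0 0 -0.04 0 0 0;0 0 0 0 0 -0.23;0 0 0 0 0 -0.23", gripper=1)

```text
time_s: 14.28
tcp_pos: [476.0, -40.1, 230.5]
orientation: [[0.746, 0.666, 0.003], [0.666, -0.746, -0.0], [0.002, 0.003, -1.0]]
contact_force: [0.0, 0.7, -0.8]
gripper_width: 0.998
gripper_force: 0.0
```

carry_out(plan="0 0 0 0 0 -0.23;0 0 0 0 0 -0.23;0 0 0 0 0 -0.23;0 0 0 0 0 -0.23;0 0 0 0 0 -0.23;0 0 0 0 0 -0.23;0 0 0 0 0 -0.23;0 0 0 0 0 -0.23;0 0 0 0 0 -0.23;0 0 0 0 0 -0.23;0 0 0 0 0 -0.23;0 0 0 0 0 -0.23")

```text
time_s: 15.28
tcp_pos: [475.3, -40.0, 228.6]
orientation: [[-0.568, 0.823, 0.0], [0.823, 0.568, -0.0], [-0.0, 0.0, -1.0]]
contact_force: [0.8, -0.8, 0.1]
gripper_width: 1.0
gripper_force: 0.0
```

carry_out(plan="0 0 0 0 0 -0.23;0 0 0 0 0 -0.23;0 0 0 0 0 -0.23;0 0 0 0 0 -0.23;0 0 0 0 0 -0.23;0 0 0 0 0 -0.23;0 0 0 0 0 -0.23;0 0 0 0 0 -0.23;0 0 0 0 0 -0.23;0 0 0 0 0 -0.23;0 0 0 0 0 -0.23;0 0 0 0 0 -0.23")

```text
time_s: 16.28
tcp_pos: [475.3, -40.0, 228.6]
orientation: [[-0.888, -0.46, 0.0], [-0.46, 0.888, -0.0], [-0.0, -0.0, -1.0]]
contact_force: [-0.4, 0.5, -0.2]
gripper_width: 1.002
gripper_force: 0.0
```

carry_out(plan="0 0 0 0 0 -0.23;0 0 0 0 0 -0.23;0 0 0 0 0 -0.23;0 0 0 0 0 -0.23;0 0 0 0 0 -0.23;0 0 0 0 0 -0.23;0 0 0 0 0 -0.23;0 0 0 0 0 -0.23;0 0 0 0 0 -0.23;0 0 0 0 0 -0.23;0 0 0 0 0 -0.23;0 0 0 0 0 -0.23")

```text
time_s: 17.28
tcp_pos: [475.3, -40.0, 228.6]
orientation: [[0.346, -0.938, 0.0], [-0.938, -0.346, -0.0], [0.0, -0.0, -1.0]]
contact_force: [-0.2, 0.3, -0.6]
gripper_width: 1.002
gripper_force: 0.0
```

Run:
```python
from h import *
crop("top",140,210,400,370,3,"pics/c2.png")
to(385.4,233.6,230)
```

```text
t 17.33 j [  -4.8   -5.1   -0.3   94.8   -0.  -115.5] tcp [475.2 -40.  228.6] F [-0.48  0.34 -0.77] w 0.999 gf 0.0 
 [[0.3538, -0.9353, 0.0001], [-0.9353, -0.3538, -0.0001], [0.0001, -0.0, -1.0]]
tool shift /500: [-0.5753 -0.0255 -0.0029]
```

View pics/c2.png

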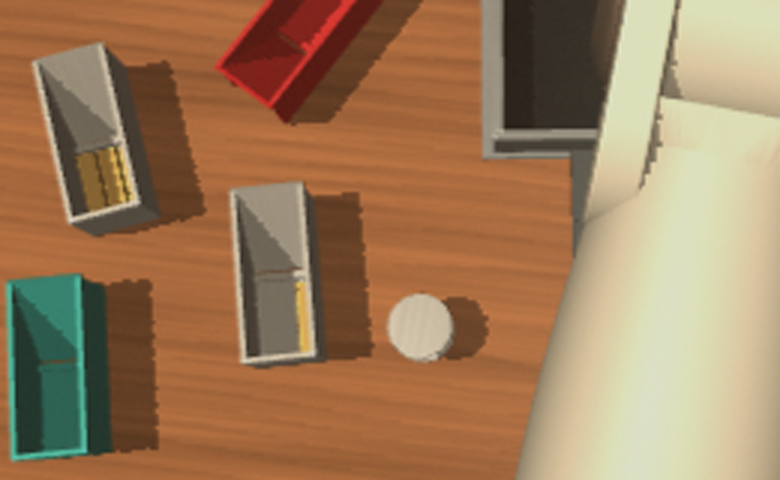

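The tins haven't moved: the right one is still at crop (232,190)–(316,362), the left at (35,62)–(158,230), and the spool at (420,327). I'll go to the right tin.

carry_out(plan="-0.072 -0.0032 0 0 0 0;-0.072 -0.0032 0 0 0 0;-0.072 -0.0032 0 0 0 0;-0.072 -0.0032 0 0 0 0;-0.072 -0.0032 0 0 0 0;-0.072 -0.0032 0 0 0 0;-0.072 -0.0032 0 0 0 0;-0.072 -0.0032 0 0 0 0;0 0 0 0 0 0")

```text
time_s: 18.08
tcp_pos: [387.4, 239.7, 228.4]
orientation: [[0.342, -0.94, -0.0], [-0.94, -0.342, 0.001], [-0.001, -0.0, -1.0]]
contact_force: [0.8, 0.8, -0.3]
gripper_width: 1.0
gripper_force: 0.0
```

carry_out(plan="0 0 0 0 0 -0.2267;0 0 0 0 0 -0.2267;0 0 0 0 0 -0.2267;0 0 0 0 0 -0.2267;0 0 0 0 0 -0.2267;0 0 0 0 0 -0.2267;0 0 0 0 0 -0.2267;0 0 0 0 0 -0.2267;0 0 0 0 0 -0.2267;0 0 0 0 0 -0.2267;0 0 0 0 0 -0.2267;0 0 0 0 0 -0.2267")

```text
time_s: 19.08
tcp_pos: [389.2, 235.0, 228.6]
orientation: [[0.979, 0.202, 0.0], [0.202, -0.979, -0.0], [0.0, 0.0, -1.0]]
contact_force: [0.0, 1.0, -0.1]
gripper_width: 0.998
gripper_force: 0.0
```

carry_out(plan="0 0 0 0 0 0;0 0 0 0 0 0")

```text
time_s: 19.25
tcp_pos: [389.2, 235.1, 228.6]
orientation: [[0.981, 0.194, 0.0], [0.194, -0.981, -0.0], [0.0, 0.0, -1.0]]
contact_force: [0.5, 0.7, -0.8]
gripper_width: 1.004
gripper_force: 0.0
```

Run:
```python
from h import *
to(385.4,233.6,36)
```

```text
t 19.25 j [  31.1   -8.1   -3.    95.1   -0.  -160.1] tcp [389.2 235.1 228.6] F [ 0.45  0.68 -0.77] w 1.004 gf 0.0 
 [[0.981, 0.1941, 0.0001], [0.1941, -0.981, -0.0], [0.0001, 0.0001, -1.0]]
tool shift /500: [-0.0081  0.0015  0.3852]
```

carry_out(plan="-0.0081 0.0015 0.03 0 0 -0.035;0 0 0.07 0 0 0;0 0 0.07 0 0 0;0 0 0.07 0 0 0;0 0 0.06 0 0 0;0 0 0.04 0 0 0;0 0 0.03 0 0 0;0 0 0.015 0 0 0;0 0 0 0 0 0;0 0 0 0 0 0")

```text
time_s: 20.08
tcp_pos: [385.4, 233.8, 36.7]
orientation: [[0.976, 0.216, 0.0], [0.216, -0.976, 0.0], [0.0, -0.0, -1.0]]
contact_force: [-0.9, -0.9, 0.2]
gripper_width: 0.995
gripper_force: 0.0
```

carry_out(plan="0 0 0 0 0 0;0 0 0 0 0 0;0 0 0 0 0 0;0 0 0 0 0 0;0 0 0 0 0 0;0 0 0 0 0 0;0 0 0 0 0 0", gripper=-1)

```text
time_s: 20.67
tcp_pos: [386.0, 234.2, 37.5]
orientation: [[0.976, 0.217, 0.002], [0.217, -0.976, 0.001], [0.002, -0.001, -1.0]]
contact_force: [-0.4, 0.8, 7.3]
gripper_width: 0.67
gripper_force: 65.5
```

Run:
```python
from h import *
st()
```

```text
t 20.67 j [  31.2   -7.9  -24.    73.8    0.  -161.3] tcp [386.  234.2  37.5] F [-0.41  0.8   7.26] w 0.67 gf 65.5 
 [[0.9761, 0.2175, 0.002], [0.2175, -0.9761, 0.0013], [0.0022, -0.0008, -1.0]]
```

carry_out(plan="0 0 -0.02 0 0 0;0 0 -0.04 0 0 0;0 0 -0.06 0 0 0;0 0 -0.06 0 0 0;0 0 -0.06 0 0 0;0 0 -0.06 0 0 0;0 0 -0.06 0 0 0;0 0 -0.03 0 0 0;0 0 -0.01 0 0 0;0 0 0 0 0 0;0 0 0 0 0 0;0 0 0 0 0 0")

```text
time_s: 21.67
tcp_pos: [384.8, 233.5, 234.6]
orientation: [[0.976, 0.218, -0.002], [0.218, -0.976, -0.001], [-0.002, 0.001, -1.0]]
contact_force: [-0.7, 0.8, -2.6]
gripper_width: 0.671
gripper_force: 64.8
```

carry_out(plan="0 0 0 0 0 0.1;0 0 0 0 0 0.2;0 0 0 0 0 0.2;0 0 0 0 0 0.2;0 0 0 0 0 0.2;0 0 0 0 0 0.2;0 0 0 0 0 0.2;0 0 0 0 0 0.2;0 0 0 0 0 0.2;0 0 0 0 0 0.2;0 0 0 0 0 0.2;0 0 0 0 0 0.2")

```text
time_s: 22.67
tcp_pos: [384.7, 233.4, 234.7]
orientation: [[0.549, -0.836, -0.002], [-0.836, -0.549, -0.001], [-0.0, 0.002, -1.0]]
contact_force: [0.5, 0.4, -2.9]
gripper_width: 0.669
gripper_force: 64.8
```

carry_out(plan="0 0 0 0 0 0.2;0 0 0 0 0 0.2;0 0 0 0 0 0.2;0 0 0 0 0 0.2;0 0 0 0 0 0.2;0 0 0 0 0 0.2;0 0 0 0 0 0.2;0 0 0 0 0 0.2;0 0 0 0 0 0.2;0 0 0 0 0 0.2;0 0 0 0 0 0.2;0 0 0 0 0 0.2")

```text
time_s: 23.67
tcp_pos: [384.8, 233.4, 234.7]
orientation: [[-0.625, -0.78, -0.002], [-0.78, 0.625, -0.001], [0.002, 0.001, -1.0]]
contact_force: [-0.6, 0.2, -2.4]
gripper_width: 0.67
gripper_force: 64.8
```

carry_out(plan="0 0 0 0 0 0.2;0 0 0 0 0 0.2;0 0 0 0 0 0.2;0 0 0 0 0 0.2;0 0 0 0 0 0.2;0 0 0 0 0 0.2;0 0 0 0 0 0.2;0 0 0 0 0 0.2;0 0 0 0 0 0.15;0 0 0 0 0 0;0 0 0 0 0 0;0 0 0 0 0 0")

```text
time_s: 24.67
tcp_pos: [385.0, 233.6, 235.5]
orientation: [[-1.0, 0.013, -0.001], [0.013, 1.0, -0.001], [0.001, -0.001, -1.0]]
contact_force: [-0.2, -1.1, -1.8]
gripper_width: 0.675
gripper_force: 64.7
```

Run:
```python
from h import *
to(683,-20,205)
```

```text
t 24.67 j [31.2 -8.4 -2.5 96.  -0.  32. ] tcp [385.  233.6 235.5] F [-0.24 -1.06 -1.8 ] w 0.675 gf 64.7 
 [[-0.9999, 0.0133, -0.0009], [0.0133, 0.9999, -0.0006], [0.0009, -0.0006, -1.0]]
tool shift /500: [-0.6027 -0.4991  0.0607]
```

carry_out(plan="-0.02 -0.017 0 0 0 0;-0.04 -0.033 0 0 0 0;-0.055 -0.045 0 0 0 0;-0.06 -0.05 0 0 0 0;-0.06 -0.05 0 0 0 0;-0.06 -0.05 0 0 0 0;-0.06 -0.05 0 0 0 0;-0.06 -0.05 0 0 0 0;-0.06 -0.05 0 0 0 0;-0.055 -0.045 0 0 0 0;-0.04 -0.033 0.03 0 0 0;-0.033 -0.026 0.03 0 0 0")

```text
time_s: 25.67
tcp_pos: [684.5, -22.6, 205.3]
orientation: [[-1.0, 0.015, 0.001], [0.015, 1.0, -0.0], [-0.001, -0.0, -1.0]]
contact_force: [1.0, 0.6, -3.8]
gripper_width: 0.672
gripper_force: 65.1
```

carry_out(plan="0 0 0 0 0 0;0 0 0 0 0 0;0 0 0 0 0 0")

```text
time_s: 25.92
tcp_pos: [682.4, -20.4, 205.9]
orientation: [[-1.0, 0.015, -0.001], [0.015, 1.0, 0.0], [0.001, 0.0, -1.0]]
contact_force: [0.3, 0.4, -2.2]
gripper_width: 0.672
gripper_force: 64.9
```

Run:
```python
from h import *
to(683,-20,205)
```

```text
t 25.92 j [-1.7 24.  30.2 96.2  0.  -0.9] tcp [682.4 -20.4 205.9] F [ 0.32  0.38 -2.16] w 0.672 gf 64.9 
 [[-0.9999, 0.0149, -0.0009], [0.0149, 0.9999, 0.0002], [0.0009, 0.0002, -1.0]]
tool shift /500: [-0.0012  0.0008  0.0018]
```

Now I'll tip it, 12 × 6° = 72° first. Then I'll check and go on to about 100°.

carry_out(plan="0 0 0 0 -0.1 0;0 0 0 0 -0.2 0;0 0 0 0 -0.2 0;0 0 0 0 -0.2 0;0 0 0 0 -0.2 0;0 0 0 0 -0.2 0;0 0 0 0 -0.2 0;0 0 0 0 -0.2 0;0 0 0 0 -0.2 0;0 0 0 0 -0.2 0;0 0 0 0 -0.2 0;0 0 0 0 -0.2 0")

```text
time_s: 26.92
tcp_pos: [681.4, -19.5, 208.3]
orientation: [[-0.355, 0.014, 0.935], [0.004, 1.0, -0.014], [-0.935, -0.001, -0.355]]
contact_force: [2.6, -1.0, -3.3]
gripper_width: 0.67
gripper_force: 65.1
```

Run:
```python
from h import *
st()
crop("scene",110,40,430,280,2.5,"pics/p1.png")
```

```text
t 26.92 j [ -2.2 -30.7 -52.7  -1.2   1.2  -0.5] tcp [681.4 -19.5 208.3] F [ 2.64 -1.03 -3.3 ] w 0.67 gf 65.1 
 [[-0.3546, 0.0142, 0.9349], [0.0045, 0.9999, -0.0135], [-0.935, -0.0006, -0.3547]]
```

View pics/p1.png

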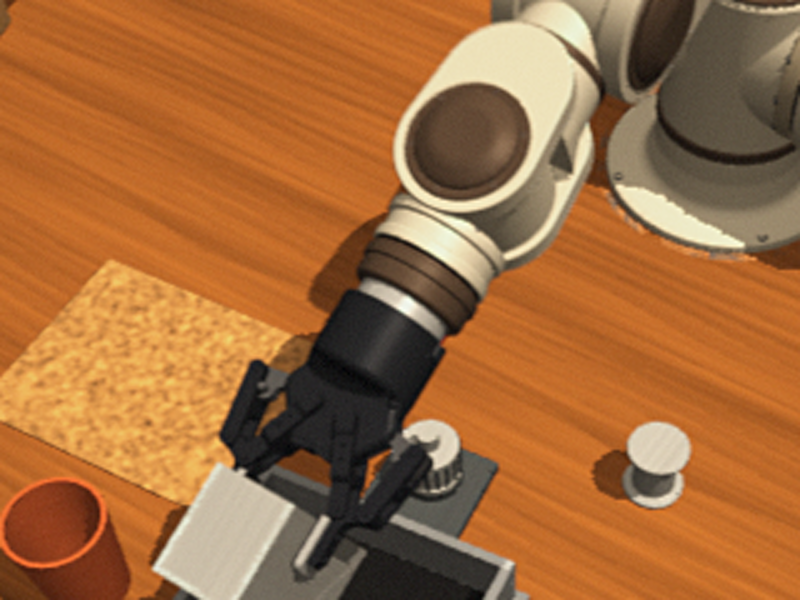

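The tin is tilted over the tub, with its lip at about (310,570) in the crop. The wrist clears the nut at (435,450). Joints 2 and 3 are nearing their limits, so I'll fit the kinematics before tipping further.

```bash
cat > k.py <<'E'
from h import *
from scipy.optimize import least_squares
D=np.array([[4.979,10.078,95.1,550,231.3],[-5,.1,95.1,476.7,231.4],[-4.3,-20.7,73.5,477.7,37.8],[-8.1,-3,95.1,454.7,228.6],[24,30.2,96.2,682.7,205.9],[-30.7,-52.7,-1.2,681.7,208.3],[-7.9,-24,73.8,451.5,37.5]])
def fk(P,a,b,c):
    a,b,c=np.radians([a,b,c]);f=a-b;p=f+c
    return np.array([P[0]+P[1]*np.sin(a)+P[2]*np.cos(f)+P[5]*np.sin(f)+P[3]*np.cos(p), P[4]+P[1]*np.cos(a)-P[2]*np.sin(f)+P[5]*np.cos(f)-P[3]*np.sin(p)])
fun=lambda P:np.concatenate([np.append(fk(P,*d[:3])-d[3:],[]) for d in D]+[1e-3*(P-[0,400,400,250,300,0])])
r=least_squares(fun,[0,400,400,250,300,0.]);P=r.x
if __name__=="__main__":
    print(P.round(1),r.fun[:14].round(1))
    for th in(85,95,100,105,110,115):
        for R,z in((683,205),(700,230),(683,250),(720,260)):
            g=lambda q:np.append(fk(P,*q)-[R,z],q[0]-q[1]+q[2]-90+th)
            s=least_squares(g,[-30,-50,0]);print(th,R,z,s.x.round(1),round(s.cost,2))
E
python3 k.py
```

```text
[  0.6 420.2 518.2 429.5 159.5  36.6] [ 0.  -0.1  0.2 -0.2 -0.3  0.  -0.3 -0.   0.1  0.4  0.1 -0.2  0.2  0.2]
85 683 205 [-23.6 -63.2 -34.6] 0.0
85 700 230 [-23.5 -59.8 -31.3] 0.0
85 683 250 [-29.6 -60.8 -26.2] 0.0
85 720 260 [-23.1 -55.7 -27.6] 0.0
95 683 205 [ -9.5 -65.  -60.5] 0.0
95 700 230 [-11.6 -62.4 -55.8] 0.0
95 683 250 [-18.5 -64.2 -50.7] 0.0
95 720 260 [-13.2 -59.  -50.8] 0.0
100 683 205 [ -0.2 -64.1 -73.9] 0.0
100 700 230 [ -3.3 -62.  -68.7] 0.0
100 683 250 [-10.3 -64.3 -64. ] 0.0
100 720 260 [ -6.1 -59.1 -63. ] 0.0
105 683 205 [  9.5 -62.1 -86.6] 0.0
105 700 230 [  5.6 -60.5 -81.1] 0.0
105 683 250 [ -1.  -63.1 -77.1] 0.0
105 720 260 [  1.9 -58.1 -75. ] 0.0
110 683 205 [ 18.8 -59.2 -98. ] 0.0
110 700 230 [ 14.5 -58.  -92.5] 0.0
110 683 250 [  8.5 -60.9 -89.4] 0.0
110 720 260 [ 10.2 -56.2 -86.3] 0.0
115 683 205 [  27.2  -55.6 -107.9] 0.0
115 700 230 [  22.8  -54.8 -102.6] 0.0
115 683 250 [  17.4  -57.8 -100.3] 0.0
115 720 260 [ 18.3 -53.3 -96.6] 0.0
```

carry_out(plan="-0.016 0 0.024 0 0 0;-0.017 0 0.0234 0 0 0;0 0 0 0 -0.1 0;0 0 0 0 -0.1 0;0 0 0 0 -0.1 0;0 0 0 0 -0.1 0;0 0 0 0 -0.1 0;0 0 0 0 -0.1 0;0 0 0 0 -0.1 0;0 0 0 0 -0.1 0;0 0 0 0 -0.1 0;0 0 0 0 -0.1 0")

```text
time_s: 27.97
tcp_pos: [712.0, -20.2, 214.0]
orientation: [[0.154, 0.015, 0.988], [-0.003, 1.0, -0.015], [-0.988, -0.001, 0.154]]
contact_force: [0.2, -0.1, -2.2]
gripper_width: 0.675
gripper_force: 65.4
```

Run:
```python
from h import *
st()
```

```text
t 27.97 j [ -2.1  -0.1 -60.3 -69.1   1.3   0.2] tcp [712.  -20.2 214. ] F [ 0.23 -0.11 -2.2 ] w 0.675 gf 65.4 
 [[0.1541, 0.0149, 0.9879], [-0.0028, 0.9999, -0.0146], [-0.9881, -0.0005, 0.1541]]
```

carry_out(plan="0 0 0 0 -0.1 0;0 0 0 0 -0.08 0;0 0 0 0 0 0;0 0 0 0 0 0;0 0 0 0 0 0;0.015 0 0 0 0 0;-0.015 0 0 0 0 0;0.015 0 0 0 0 0;-0.015 0 0 0 0 0;0 0 0 0 0 0")

```text
time_s: 28.8
tcp_pos: [711.2, -20.9, 215.9]
orientation: [[0.247, 0.016, 0.969], [-0.004, 1.0, -0.015], [-0.969, -0.0, 0.247]]
contact_force: [0.2, 1.1, -0.7]
gripper_width: 0.669
gripper_force: 65.7
```

Run:
```python
from h import *
st()
crop("scene",110,120,430,360,2.5,"pics/p2.png")
```

```text
t 28.8 j [ -2.2   8.7 -58.8 -81.8   1.2   0.3] tcp [711.2 -20.9 215.9] F [ 0.18  1.14 -0.65] w 0.669 gf 65.7 
 [[0.2474, 0.0159, 0.9688], [-0.0041, 0.9999, -0.0153], [-0.9689, -0.0002, 0.2474]]
```

View pics/p2.png

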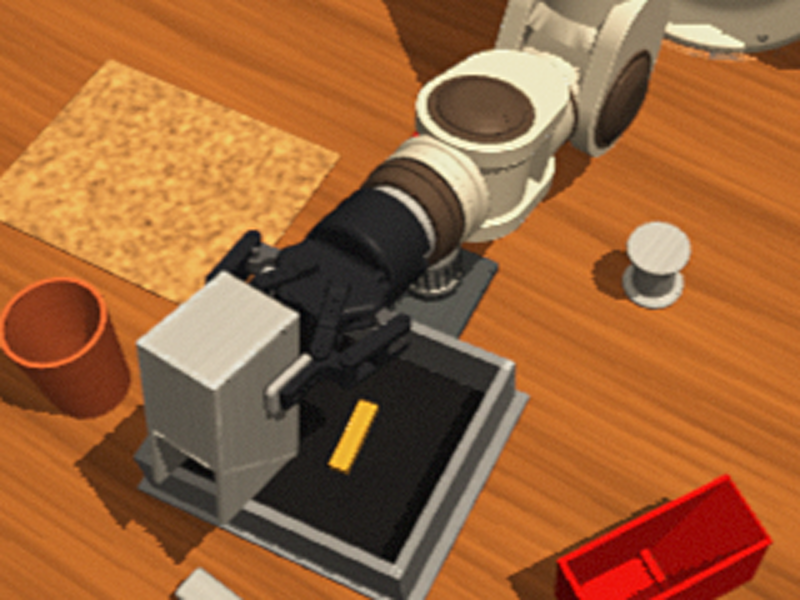

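The bar lies in the tub at (355,437) in the crop. I'll bring the tin upright and heft it there.

carry_out(plan="0 0 0 0 0.1 0;0 0 0 0 0.1 0;0 0 0 0 0.1 0;0 0 0 0 0.1 0;0 0 0 0 0.1 0;0 0 0 0 0.1 0;0 0 0 0 0.1 0;0 0 0 0 0.1 0;0 0 0 0 0.1 0;0 0 0 0 0.1 0;0 0 0 0 0.1 0;0.033 0 -0.0474 0 0.1 0")

```text
time_s: 29.85
tcp_pos: [684.6, -20.5, 209.2]
orientation: [[-0.37, 0.016, 0.929], [0.006, 1.0, -0.015], [-0.929, -0.0, -0.37]]
contact_force: [1.2, -0.2, -0.7]
gripper_width: 0.669
gripper_force: 65.6
```

carry_out(plan="0 0 0 0 0.2 0;0 0 0 0 0.2 0;0 0 0 0 0.2 0;0 0 0 0 0.2 0;0 0 0 0 0.2 0;0 0 0 0 0.2 0;0 0 0 0 0.2 0;0 0 0 0 0.2 0;0 0 0 0 0.2 0;0 0 0 0 0.2 0;0 0 0 0 0.2 0;0 0 0 0 0.07 0")

```text
time_s: 30.85
tcp_pos: [683.5, -20.5, 204.4]
orientation: [[-1.0, 0.016, -0.0], [0.016, 1.0, 0.0], [0.0, 0.0, -1.0]]
contact_force: [2.1, 0.1, -1.7]
gripper_width: 0.678
gripper_force: 65.5
```

carry_out(plan="0 0 0 0 0 0;0 0 0 0 0 0;0 0 0 0 0 0;0 0 0 0 0 0;0 0 0 0 0 0;0 0 0 0 0 0")

```text
time_s: 31.35
tcp_pos: [682.6, -20.5, 206.3]
orientation: [[-1.0, 0.016, 0.008], [0.016, 1.0, -0.0], [-0.008, -0.0, -1.0]]
contact_force: [-0.4, -0.7, -2.4]
gripper_width: 0.673
gripper_force: 65.4
```

carry_out(plan="0 0 0 0 0 0;0 0 0 0 0 0;0 0 0 0 0 0")

```text
time_s: 31.6
tcp_pos: [683.0, -20.6, 205.2]
orientation: [[-1.0, 0.016, 0.007], [0.016, 1.0, -0.0], [-0.007, 0.0, -1.0]]
contact_force: [0.6, -0.3, -2.7]
gripper_width: 0.67
gripper_force: 65.4
```

carry_out(plan="0 0 0 0 0 0;0 0 0 0 0 0;0 0 0 0 0 0")

```text
time_s: 31.85
tcp_pos: [683.1, -20.6, 204.9]
orientation: [[-1.0, 0.016, 0.006], [0.016, 1.0, -0.0], [-0.006, 0.0, -1.0]]
contact_force: [-0.8, -0.3, -2.1]
gripper_width: 0.673
gripper_force: 65.4
```

carry_out(plan="0 0 0 0 0 0;0 0 0 0 0 0;0 0 0 0 0 0")

```text
time_s: 32.1
tcp_pos: [683.1, -20.6, 204.9]
orientation: [[-1.0, 0.016, 0.006], [0.016, 1.0, -0.0], [-0.006, -0.0, -1.0]]
contact_force: [-0.0, 0.4, -2.1]
gripper_width: 0.672
gripper_force: 65.4
```

Run:
```python
from h import *
F=[]
for i in range(12):
    eyes.grab_frame("top"); F.append(monitor.read_state()["contact_force"][2])
print(np.round(F,2),np.mean(F))
to(530,-255,245)
```

```text
[-1.83 -2.05 -2.32 -1.78 -1.26 -1.19 -1.62 -1.66 -2.24 -2.31 -2.   -1.14] -1.7825588007361917
t 32.7 j [-1.7 23.6 29.6 95.6  0.  -0.8] tcp [683.1 -20.6 205. ] F [-0.02 -0.12 -1.14] w 0.671 gf 65.5 
 [[-0.9999, 0.016, 0.0063], [0.016, 0.9999, -0.0001], [-0.0063, -0.0, -1.0]]
tool shift /500: [ 0.2982 -0.4737 -0.0819]
```

The mean of −1.8 to −2.0 N matches a bare tin, so it's empty. I'll put it on the mat, on the far side.

carry_out(plan="0.0154 -0.0338 0 0 0 0;0.0254 -0.0578 0 0 0 0;0.0294 -0.0678 0 0 0 0;0.0294 -0.0678 0 0 0 0;0.0294 -0.0678 0 0 0 0;0.0294 -0.0678 0 0 0 0;0.0294 -0.0678 0 0 0 0;0.0294 -0.0678 0 0 0 0;0.0294 -0.0678 0 0 0 0;0.0294 -0.0678 0 0 0 0;0.0254 -0.0578 0 0 0 0;0.003 -0.002 0 0 0 0")

```text
time_s: 33.7
tcp_pos: [522.9, -369.6, 203.8]
orientation: [[-1.0, 0.021, 0.006], [0.02, 1.0, -0.001], [-0.006, -0.001, -1.0]]
contact_force: [-0.0, -0.2, -2.8]
gripper_width: 0.667
gripper_force: 65.5
```

carry_out(plan="0 0 0.02 0 0 0;0 0 0.05 0 0 0;0 0 0.06 0 0 0;0 0 0.06 0 0 0;0 0 0.05 0 0 0;0 0 0.03 0 0 0;0 0 0.02 0 0 0;0 0 0.01 0 0 0;0 0 0.005 0 0 0;0 0 0 0 0 0;0 0 0 0 0 0;0 0 0 0 0 0")

```text
time_s: 34.7
tcp_pos: [527.0, -365.3, 52.8]
orientation: [[-1.0, 0.016, 0.008], [0.016, 1.0, -0.001], [-0.008, -0.001, -1.0]]
contact_force: [-0.2, -0.9, -2.0]
gripper_width: 0.667
gripper_force: 65.6
```

Run:
```python
from h import *
to(525,-365,41)
```

```text
t 34.7 j [-34.8  17.2   4.4  76.9   0.2 -33.9] tcp [ 527.  -365.3   52.8] F [-0.22 -0.87 -1.98] w 0.667 gf 65.6 
 [[-0.9998, 0.0159, 0.0079], [0.0159, 0.9999, -0.0012], [-0.0079, -0.0011, -1.0]]
tool shift /500: [0.0041 0.0006 0.0236]
```

carry_out(plan="0 0 0.01 0 0 0;0 0 0.008 0 0 0;0 0 0.004 0 0 0;0 0 0.003 0 0 0;0 0 0 0 0 0;0 0 0 0 0 0")

```text
time_s: 35.2
tcp_pos: [526.8, -365.2, 41.5]
orientation: [[-1.0, 0.016, 0.008], [0.016, 1.0, -0.001], [-0.008, -0.001, -1.0]]
contact_force: [-3.5, 3.8, 15.3]
gripper_width: 0.668
gripper_force: 67.6
```

carry_out(plan="0 0 0 0 0 0;0 0 0 0 0 0;0 0 0 0 0 0;0 0 0 0 0 0;0 0 0 0 0 0;0 0 0 0 0 0", gripper=1)

```text
time_s: 35.7
tcp_pos: [526.3, -364.9, 38.7]
orientation: [[-1.0, 0.016, 0.006], [0.016, 1.0, 0.0], [-0.006, 0.0, -1.0]]
contact_force: [0.3, 0.8, -0.5]
gripper_width: 1.0
gripper_force: 0.0
```

carry_out(plan="0 0 -0.02 0 0 0;0 0 -0.05 0 0 0;0 0 -0.07 0 0 0;0 0 -0.07 0 0 0;0 0 -0.07 0 0 0;0 0 -0.07 0 0 0;0 0 -0.05 0 0 0;0 0 0 0 0 0;0 0 0 0 0 0")

```text
time_s: 36.45
tcp_pos: [525.7, -365.4, 241.6]
orientation: [[-1.0, 0.016, 0.009], [0.016, 1.0, -0.002], [-0.009, -0.002, -1.0]]
contact_force: [0.5, -1.3, -1.0]
gripper_width: 1.002
gripper_force: 0.0
```

Run:
```python
from h import *
f=eyes.grab_frame("top"); cv2.imwrite("pics/t3.png",cv2.resize(f[140:400,130:530,::-1],None,fx=2,fy=2,interpolation=cv2.INTER_CUBIC))
to(481.4,393.9,235)
```

```text
t 36.5 j [-34.9  17.8  25.9  97.8   0.2 -34. ] tcp [ 525.3 -365.1  239.7] F [-0.84  0.   -1.2 ] w 0.998 gf 0.0 
 [[-0.9998, 0.016, 0.0072], [0.016, 0.9999, -0.0007], [-0.0072, -0.0006, -1.0]]
tool shift /500: [0.1122 1.5164 0.0077]
```

View pics/t3.png

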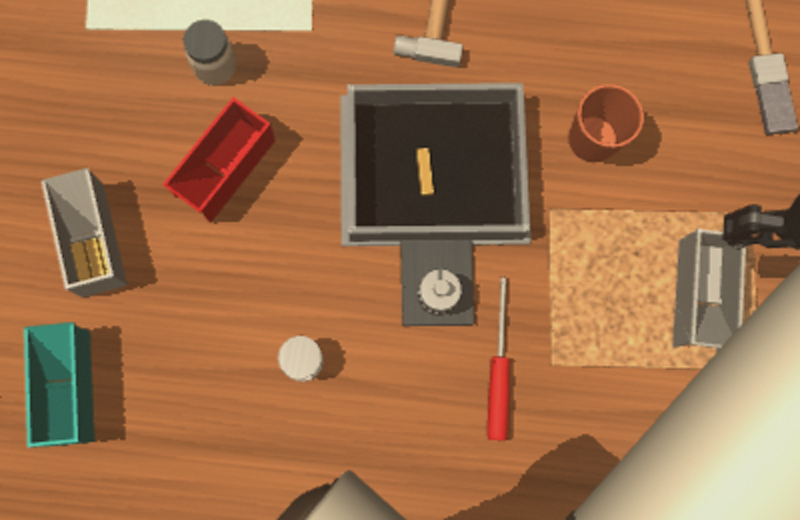

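In the crop, tin 1 stands empty on the mat at about (710,290) and its bar is in the tub at (425,172). The left tin is still at (43,182)–(112,277) with 3 bars. I'll travel to it while the wrist winds back.

carry_out(plan="0.0051 0.04 0 0 0 0;0.0051 0.07 0 0 0 0;0.0051 0.07 0 0 0 0;0.0051 0.07 0 0 0 0;0.0051 0.07 0 0 0 0;0.0051 0.07 0 0 0 0;0.0051 0.07 0 0 0 0;0.0051 0.07 0 0 0 0;0.0051 0.07 0 0 0 0;0.0051 0.07 0 0 0 0;0.0051 0.07 0 0 0 0;0.0051 0.07 0 0 0 0")

```text
time_s: 37.5
tcp_pos: [500.0, 42.0, 237.6]
orientation: [[-1.0, 0.016, 0.004], [0.016, 1.0, -0.0], [-0.004, -0.0, -1.0]]
contact_force: [0.5, -0.1, -0.0]
gripper_width: 1.002
gripper_force: 0.0
```

carry_out(plan="0.0051 0.07 0 0 0 0;0.0051 0.07 0 0 0 0;0.0051 0.07 0 0 0 0;0.0051 0.07 0 0 0 0;0.0051 0.07 0 0 0 0;0.0051 0.07 0 0 0 0;0.0051 0.07 0 0 0 0;0.0051 0.07 0 0 0 0;0.0051 0.07 0 0 0 0;0.0051 0.05 0 0 0 0;0 0.02 0 0 0 0;0 0 0 0 0 0")

```text
time_s: 38.5
tcp_pos: [480.3, 392.4, 236.6]
orientation: [[-1.0, 0.013, 0.004], [0.013, 1.0, -0.002], [-0.004, -0.002, -1.0]]
contact_force: [0.9, -0.1, 0.3]
gripper_width: 1.003
gripper_force: 0.0
```

carry_out(plan="0 0 0 0 0 -0.23;0 0 0 0 0 -0.23;0 0 0 0 0 -0.23;0 0 0 0 0 -0.23;0 0 0 0 0 -0.23;0 0 0 0 0 -0.23;0 0 0 0 0 -0.23;0 0 0 0 0 -0.23;0 0 0 0 0 -0.23;0 0 0 0 0 -0.23;0 0 0 0 0 -0.23;0 0 0 0 0 -0.23")

```text
time_s: 39.5
tcp_pos: [481.4, 389.0, 238.4]
orientation: [[-0.137, -0.991, 0.006], [-0.991, 0.137, -0.001], [0.0, -0.006, -1.0]]
contact_force: [0.4, 1.1, -0.7]
gripper_width: 1.003
gripper_force: 0.0
```

carry_out(plan="0 0 0 0 0 -0.23;0 0 0 0 0 -0.23;0 0 0 0 0 -0.23;0 0 0 0 0 -0.23;0 0 0 0 0 -0.23;0 0 0 0 0 -0.23;0 0 0 0 0 -0.23;0 0 0 0 0 -0.23;0 0 0 0 0 -0.23;0 0 0 0 0 -0.23;0 0 0 0 0 -0.23;0 0 0 0 0 -0.23")

```text
time_s: 40.5
tcp_pos: [481.4, 389.0, 238.3]
orientation: [[0.966, -0.26, 0.006], [-0.26, -0.966, -0.001], [0.006, -0.0, -1.0]]
contact_force: [-0.5, 0.6, -0.6]
gripper_width: 1.002
gripper_force: 0.0
```

carry_out(plan="0 0 0 0 0 -0.23;0 0 0 0 0 -0.23;0 0 0 0 0 -0.23;0 0 0 0 0 -0.23;0 0 0 0 0 -0.23;0 0 0 0 0 -0.08;0 0 0 0 0 0;0 0 0 0 0 0;0 0 0 0 0 0")

```text
time_s: 41.25
tcp_pos: [481.3, 390.0, 238.6]
orientation: [[0.931, 0.365, 0.006], [0.365, -0.931, -0.0], [0.005, 0.003, -1.0]]
contact_force: [0.5, -0.5, -0.3]
gripper_width: 1.0
gripper_force: 0.0
```

Run:
```python
from h import *
s=monitor.read_state();o=s["orientation"]
print("yaw",np.degrees(np.arctan2(o[1,0],o[0,0])))
crop("top",130,210,260,310,6,"pics/c4.png")
to(481.4,393.9,36.5)
```

```text
yaw 21.432815965872646
t 41.3 j [  39.1   14.8   22.2   97.1   -0.2 -162.3] tcp [481.3 390.2 238.6] F [-0.46 -0.32 -0.69] w 1.002 gf 0.0 
 [[0.9306, 0.3659, 0.0061], [0.3659, -0.9307, -0.0004], [0.0055, 0.0026, -1.0]]
tool shift /500: [ 0.0008 -0.0079  0.4042]
```

View pics/c4.png

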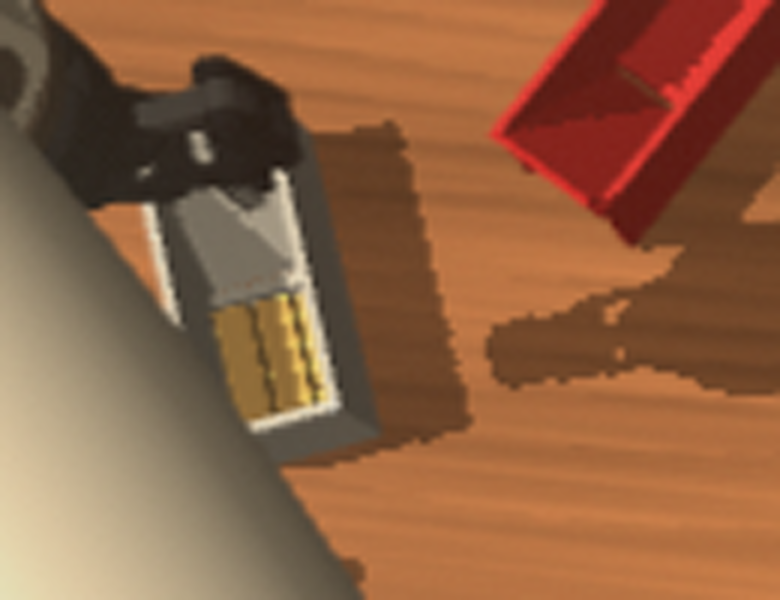

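The grey tin's back-right corner is at (340,403) in the crop, unchanged, and the fingers are clear of the red tin. I'll go down and grip it.

carry_out(plan="0 -0.0079 0.03 0 0 0;0 0 0.07 0 0 0;0 0 0.07 0 0 0;0 0 0.07 0 0 0;0 0 0.06 0 0 0;0 0 0.05 0 0 0;0 0 0.035 0 0 0;0 0 0.02 0 0 0;0 0 0 0 0 0;0 0 0 0 0 0")

```text
time_s: 42.13
tcp_pos: [481.1, 394.5, 36.7]
orientation: [[0.93, 0.367, 0.006], [0.367, -0.93, -0.0], [0.006, 0.002, -1.0]]
contact_force: [0.1, 0.4, 0.2]
gripper_width: 0.997
gripper_force: 0.0
```

carry_out(plan="0 0 0 0 0 0;0 0 0 0 0 0;0 0 0 0 0 0;0 0 0 0 0 0;0 0 0 0 0 0;0 0 0 0 0 0;0 0 0 0 0 0", gripper=-1)

```text
time_s: 42.72
tcp_pos: [481.7, 395.2, 38.1]
orientation: [[0.93, 0.368, 0.008], [0.368, -0.93, 0.002], [0.009, 0.001, -1.0]]
contact_force: [-0.8, 0.3, 6.3]
gripper_width: 0.669
gripper_force: 66.3
```

carry_out(plan="0 0 -0.02 0 0 0;0 0 -0.04 0 0 0;0 0 -0.06 0 0 0;0 0 -0.06 0 0 0;0 0 -0.06 0 0 0;0 0 -0.06 0 0 0;0 0 -0.06 0 0 0;0 0 -0.03 0 0 0;0 0 -0.01 0 0 0;0 0 0 0 0 0;0 0 0 0 0 0;0 0 0 0 0 0")

```text
time_s: 43.72
tcp_pos: [479.3, 394.1, 234.1]
orientation: [[0.93, 0.368, 0.004], [0.368, -0.93, -0.002], [0.003, 0.003, -1.0]]
contact_force: [-0.6, 0.6, -5.5]
gripper_width: 0.668
gripper_force: 65.9
```

Run:
```python
from h import *
to(705,-20,225)
```

```text
t 43.72 j [  39.5   15.    21.9   96.8   -0.2 -162. ] tcp [479.3 394.1 234.1] F [-0.65  0.55 -5.47] w 0.668 gf 65.9 
 [[0.9299, 0.3678, 0.0039], [0.3678, -0.9299, -0.0021], [0.0028, 0.0034, -1.0]]
tool shift /500: [0.1151 0.9361 0.0217]
```

carry_out(plan="0 0 0 0 0 0.1;0 0 0 0 0 0.2;0 0 0 0 0 0.2;0 0 0 0 0 0.2;0 0 0 0 0 0.2;0 0 0 0 0 0.2;0 0 0 0 0 0.2;0 0 0 0 0 0.2;0 0 0 0 0 0.2;0 0 0 0 0 0.2;0 0 0 0 0 0.2;0 0 0 0 0 0.2")

```text
time_s: 44.72
tcp_pos: [479.3, 394.1, 234.3]
orientation: [[0.673, -0.74, 0.004], [-0.74, -0.673, -0.002], [0.004, -0.002, -1.0]]
contact_force: [0.3, -1.1, -5.4]
gripper_width: 0.668
gripper_force: 65.6
```

carry_out(plan="0 0 0 0 0 0.2;0 0 0 0 0 0.2;0 0 0 0 0 0.2;0 0 0 0 0 0.2;0 0 0 0 0 0.2;0 0 0 0 0 0.2;0 0 0 0 0 0.2;0 0 0 0 0 0.2;0 0 0 0 0 0.2;0 0 0 0 0 0.2;0 0 0 0 0 0.2;0 0 0 0 0 0.2")

```text
time_s: 45.72
tcp_pos: [479.3, 394.1, 234.3]
orientation: [[-0.496, -0.869, 0.004], [-0.869, 0.496, -0.002], [-0.0, -0.004, -1.0]]
contact_force: [-0.3, -0.1, -5.1]
gripper_width: 0.665
gripper_force: 65.6
```

carry_out(plan="0 0 0 0 0 0.2;0 0 0 0 0 0.2;0 0 0 0 0 0.2;0 0 0 0 0 0.2;0 0 0 0 0 0.2;0 0 0 0 0 0.2;0 0 0 0 0 0.2;0 0 0 0 0 0.2;0 0 0 0 0 0.2;0 0 0 0 0 0.12;0 0 0 0 0 0;0 0 0 0 0 0")

```text
time_s: 46.72
tcp_pos: [479.4, 394.2, 234.9]
orientation: [[-0.999, -0.054, 0.005], [-0.054, 0.999, -0.001], [-0.005, -0.002, -1.0]]
contact_force: [0.2, 0.8, -5.7]
gripper_width: 0.667
gripper_force: 65.6
```

Run:
```python
from h import *
to(685,-20,205)
```

```text
t 46.72 j [39.5 15.  21.9 96.8 -0.2 36.4] tcp [479.4 394.2 234.9] F [ 0.17  0.8  -5.67] w 0.667 gf 65.6 
 [[-0.9985, -0.0543, 0.0046], [-0.0543, 0.9985, -0.0014], [-0.0046, -0.0016, -1.0]]
tool shift /500: [-0.3653 -0.8494  0.0628]
```

carry_out(plan="-0.013 -0.03 0 0 0 0;-0.026 -0.06 0 0 0 0;-0.03 -0.07 0 0 0 0;-0.03 -0.07 0 0 0 0;-0.03 -0.07 0 0 0 0;-0.03 -0.07 0 0 0 0;-0.03 -0.07 0 0 0 0;-0.03 -0.07 0 0 0 0;-0.03 -0.07 0 0 0 0;-0.03 -0.07 0 0 0 0;-0.03 -0.07 0 0 0 0;-0.03 -0.07 0.02 0 0 0")

```text
time_s: 47.72
tcp_pos: [670.4, 7.0, 228.7]
orientation: [[-0.998, -0.055, 0.008], [-0.055, 0.999, -0.0], [-0.008, -0.001, -1.0]]
contact_force: [1.0, 0.2, -4.7]
gripper_width: 0.671
gripper_force: 66.3
```

carry_out(plan="-0.015 -0.035 0.02 0 0 0;-0.011 -0.024 0.02 0 0 0;0 0 0 0 0 0;0 0 0 0 0 0")

```text
time_s: 48.05
tcp_pos: [683.7, -19.9, 205.9]
orientation: [[-0.999, -0.053, 0.003], [-0.053, 0.999, 0.0], [-0.003, 0.0, -1.0]]
contact_force: [-0.7, 0.3, -5.0]
gripper_width: 0.671
gripper_force: 66.2
```

carry_out(plan="0 0 0 0 -0.1 0;0 0 0 0 -0.2 0;0 0 0 0 -0.2 0;0 0 0 0 -0.2 0;0 0 0 0 -0.2 0;0 0 0 0 -0.2 0;0 0 0 0 -0.2 0;0 0 0 0 -0.2 0;0 0 0 0 -0.2 0;0 0 0 0 -0.2 0;0 0 0 0 -0.2 0;0 0 0 0 -0.2 0")

```text
time_s: 49.05
tcp_pos: [682.7, -17.9, 208.2]
orientation: [[-0.35, -0.055, 0.935], [-0.02, 0.998, 0.051], [-0.936, -0.001, -0.351]]
contact_force: [2.6, -0.8, -4.6]
gripper_width: 0.67
gripper_force: 66.7
```

Run:
```python
from h import *
to(710,-20,215)
```

```text
t 49.05 j [ -4.5 -30.2 -52.5  -1.7   7.1  -2.7] tcp [682.7 -17.9 208.2] F [ 2.56 -0.79 -4.61] w 0.67 gf 66.7 
 [[-0.3504, -0.0551, 0.935], [-0.02, 0.9985, 0.0514], [-0.9364, -0.0007, -0.351]]
tool shift /500: [-0.0318 -0.0071  0.0461]
```

carry_out(plan="-0.016 0 0.023 0 0 0;-0.016 0 0.023 0 0 0;0 0 0 0 -0.1 0;0 0 0 0 -0.1 0;0 0 0 0 -0.1 0;0 0 0 0 -0.1 0;0 0 0 0 -0.1 0;0 0 0 0 -0.1 0;0 0 0 0 -0.1 0;0 0 0 0 -0.1 0;0 0 0 0 -0.1 0;0 0 0 0 -0.1 0")

```text
time_s: 50.05
tcp_pos: [710.9, -16.5, 215.2]
orientation: [[0.162, -0.055, 0.985], [0.008, 0.998, 0.054], [-0.987, -0.001, 0.162]]
contact_force: [0.9, 0.1, -3.6]
gripper_width: 0.666
gripper_force: 69.0
```

carry_out(plan="0 0 0 0 -0.1 0;0 0 0 0 -0.08 0;0 0 0 0 0 0;0 0 0 0 0 0;0 0 0 0 0 0;0.015 0 0 0 0 0;-0.015 0 0 0 0 0;0.015 0 0 0 0 0;-0.015 0 0 0 0 0;0.015 0 0 0 0 0;-0.015 0 0 0 0 0;0 0 0 0 0 0")

```text
time_s: 51.05
tcp_pos: [711.4, -18.2, 217.6]
orientation: [[0.254, -0.053, 0.966], [0.012, 0.999, 0.051], [-0.967, -0.001, 0.254]]
contact_force: [0.4, -0.3, -0.8]
gripper_width: 0.67
gripper_force: 68.9
```

Run:
```python
from h import *
st()
crop("scene",110,120,430,360,2.5,"pics/p3.png")
```

```text
t 51.05 j [ -4.3   9.3 -58.4 -82.6   7.1   1.8] tcp [711.4 -18.2 217.6] F [ 0.35 -0.27 -0.82] w 0.67 gf 68.9 
 [[0.2541, -0.0525, 0.9657], [0.0124, 0.9986, 0.0511], [-0.9671, -0.001, 0.2544]]
```

View pics/p3.png

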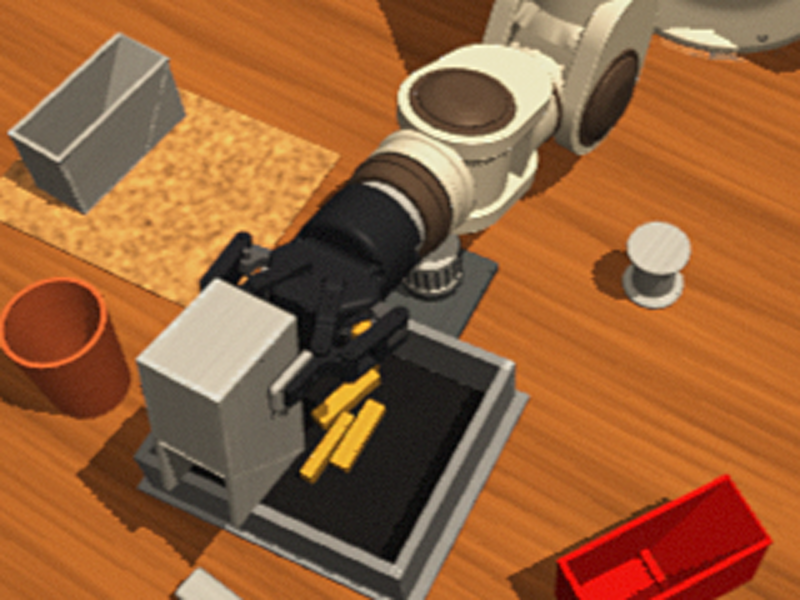

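Bars are visible at (360,435), (325,447) and (347,397), with gold at (360,327), which is probably the fourth, near the near wall. I'll bring the tin upright and heft it.

carry_out(plan="0 0 0 0 0.1 0;0 0 0 0 0.1 0;0 0 0 0 0.1 0;0 0 0 0 0.1 0;0 0 0 0 0.1 0;0 0 0 0 0.1 0;0 0 0 0 0.1 0;0 0 0 0 0.1 0;0 0 0 0 0.1 0;0 0 0 0 0.1 0;0 0 0 0 0.1 0;0.032 0 -0.046 0 0.1 0")

```text
time_s: 52.1
tcp_pos: [686.0, -19.6, 210.7]
orientation: [[-0.363, -0.053, 0.93], [-0.02, 0.999, 0.049], [-0.932, -0.001, -0.363]]
contact_force: [1.1, 0.0, -0.2]
gripper_width: 0.666
gripper_force: 68.8
```

carry_out(plan="0 0 0 0 0.2 0;0 0 0 0 0.2 0;0 0 0 0 0.2 0;0 0 0 0 0.2 0;0 0 0 0 0.2 0;0 0 0 0 0.2 0;0 0 0 0 0.2 0;0 0 0 0 0.2 0;0 0 0 0 0.2 0;0 0 0 0 0.2 0;0 0 0 0 0.2 0;0 0 0 0 0.08 0")

```text
time_s: 53.1
tcp_pos: [685.1, -19.6, 206.2]
orientation: [[-0.999, -0.053, 0.002], [-0.053, 0.999, -0.0], [-0.002, -0.0, -1.0]]
contact_force: [2.4, 0.9, -2.1]
gripper_width: 0.67
gripper_force: 68.7
```

carry_out(plan="0 0 0 0 0 0;0 0 0 0 0 0;0 0 0 0 0 0;0 0 0 0 0 0;0 0 0 0 0 0;0 0 0 0 0 0;0 0 0 0 0 0;0 0 0 0 0 0;0 0 0 0 0 0;0 0 0 0 0 0;0 0 0 0 0 0;0 0 0 0 0 0")

```text
time_s: 54.1
tcp_pos: [684.7, -19.9, 206.3]
orientation: [[-0.999, -0.052, 0.007], [-0.052, 0.999, -0.0], [-0.007, -0.0, -1.0]]
contact_force: [-0.2, 0.0, -2.5]
gripper_width: 0.67
gripper_force: 68.6
```

Run:
```python
from h import *
F=[]
for i in range(12):
    f=eyes.grab_frame("scene"); F.append(monitor.read_state()["contact_force"][2])
print(np.round(F,2),np.mean(F))
cv2.imwrite("pics/p4.png",cv2.resize(f[160:400,110:430,::-1],None,fx=2.5,fy=2.5,interpolation=cv2.INTER_CUBIC))
to(530,-255,205)
```

```text
[-2.13 -2.45 -2.04 -2.11 -2.45 -1.74 -2.63 -1.78 -1.36 -2.18 -2.51 -2.12] -2.1254930821345055
t 54.7 j [-1.7 23.9 30.  95.7  0.  -4.7] tcp [684.7 -19.9 206.4] F [-0.67  0.66 -2.12] w 0.673 gf 68.6 
 [[-0.9986, -0.052, 0.0073], [-0.052, 0.9986, -0.0], [-0.0073, -0.0004, -1.0]]
tool shift /500: [ 0.3334 -0.4534  0.0006]
```

View pics/p4.png

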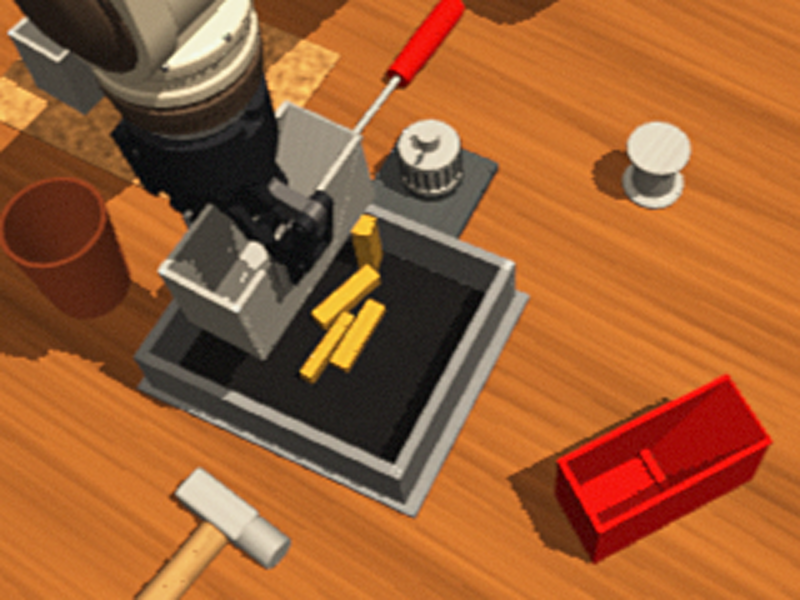

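The weight, about −2.1 N, is that of a bare tin. The fourth bar stands on end against the near wall at (367,240) in the crop, so I'll check more closely that it counts as inside.

Run:
```python
from h import *
a=eyes.grab_frame("scene")[225:285,220:290,::-1];b=eyes.grab_frame("top")[200:280,290:400,::-1]
A=cv2.resize(a,(455,390),interpolation=cv2.INTER_CUBIC);B=cv2.resize(b,(330,240),interpolation=cv2.INTER_CUBIC)
C=np.zeros((390,785,3),np.uint8);C[:,:455]=A;C[:240,455:]=B
cv2.imwrite("pics/z.png",C)
c=np.array([640,-21]);t=np.radians(6.4);R=np.array([[np.cos(t),-np.sin(t)],[np.sin(t),np.cos(t)]])
for xy in((-87,0),(-87,-30),(-87,30),(-72,0)):
    w=c+R@xy;print(xy,[((w2px("scene",[*w,z])-[220,225])*6.5).round(0).tolist() for z in(6,36,60)])
```

```text
(-87, 0) [[286.0, 235.0], [277.0, 186.0], [269.0, 146.0]]
(-87, -30) [[202.0, 200.0], [191.0, 151.0], [182.0, 110.0]]
(-87, 30) [[370.0, 270.0], [364.0, 222.0], [358.0, 182.0]]
(-72, 0) [[263.0, 272.0], [253.0, 225.0], [245.0, 185.0]]
```

View pics/z.png

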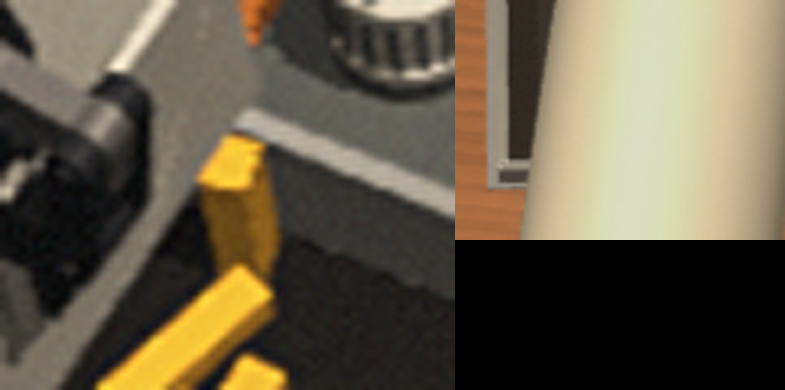

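The bar stands upright, flush or nearly so against the near wall, with its top at (235,155) and its foot at (255,265). That's borderline, so I'll set this tin on the mat, topple the bar with the fingertips, and then heft the tin once more.

carry_out(plan="0.015 -0.02 0 0 0 0;0.025 -0.034 0 0 0 0;0.03 -0.041 0 0 0 0;0.03 -0.041 0 0 0 0;0.03 -0.041 0 0 0 0;0.03 -0.041 0 0 0 0;0.03 -0.041 0 0 0 0;0.03 -0.041 0 0 0 0;0.03 -0.041 0 0 0 0;0.03 -0.041 0 0 0 0;0.03 -0.041 0 0 0 0;0.0234 -0.03 0 0 0 0")

```text
time_s: 55.8
tcp_pos: [528.3, -256.6, 205.5]
orientation: [[-0.999, -0.051, 0.007], [-0.051, 0.999, -0.001], [-0.007, -0.001, -1.0]]
contact_force: [0.3, -0.6, -1.8]
gripper_width: 0.671
gripper_force: 68.7
```

carry_out(plan="0 0 0 0 0 0;0 0 0.02 0 0 0;0 0 0.05 0 0 0;0 0 0.06 0 0 0;0 0 0.06 0 0 0;0 0 0.05 0 0 0;0 0 0.03 0 0 0;0 0 0.02 0 0 0;0 0 0.01 0 0 0;0 0 0.005 0 0 0;0 0 0 0 0 0;0 0 0 0 0 0")

```text
time_s: 56.8
tcp_pos: [531.7, -255.0, 53.9]
orientation: [[-0.999, -0.052, 0.009], [-0.052, 0.999, -0.001], [-0.009, -0.001, -1.0]]
contact_force: [0.0, 0.0, -1.7]
gripper_width: 0.669
gripper_force: 68.7
```

Run:
```python
from h import *
to(530,-255,42)
```

```text
t 56.8 j [-25.7  10.1  -3.8  75.5   0.2 -28.7] tcp [ 531.7 -255.    53.9] F [ 0.01  0.01 -1.7 ] w 0.669 gf 68.7 
 [[-0.9986, -0.0521, 0.0088], [-0.0522, 0.9986, -0.0007], [-0.0087, -0.0012, -1.0]]
tool shift /500: [0.0036 0.0001 0.0237]
```

carry_out(plan="0 0 0.01 0 0 0;0 0 0.008 0 0 0;0 0 0.004 0 0 0;0 0 0.002 0 0 0;0 0 0 0 0 0;0 0 0 0 0 0")

```text
time_s: 57.3
tcp_pos: [531.5, -255.3, 43.9]
orientation: [[-0.999, -0.052, 0.01], [-0.052, 0.999, -0.001], [-0.01, -0.002, -1.0]]
contact_force: [-10.3, 2.8, 20.7]
gripper_width: 0.669
gripper_force: 71.9
```

carry_out(plan="0 0 0 0 0 0;0 0 0 0 0 0;0 0 0 0 0 0;0 0 0 0 0 0;0 0 0 0 0 0;0 0 0 0 0 0", gripper=1)

```text
time_s: 57.8
tcp_pos: [531.1, -254.7, 40.5]
orientation: [[-0.999, -0.052, 0.007], [-0.052, 0.999, 0.0], [-0.007, -0.0, -1.0]]
contact_force: [-0.0, 0.1, -0.6]
gripper_width: 1.004
gripper_force: 0.0
```

carry_out(plan="0 0 -0.02 0 0 0;0 0 -0.05 0 0 0;0 0 -0.07 0 0 0;0 0 -0.07 0 0 0;0 0 -0.07 0 0 0;0 0 -0.07 0 0 0;0 0 -0.03 0 0 0;0 0 0 0 0 0;0 0 0 0 0 0")

```text
time_s: 58.55
tcp_pos: [530.2, -255.0, 232.1]
orientation: [[-0.999, -0.052, 0.009], [-0.052, 0.999, -0.001], [-0.009, -0.002, -1.0]]
contact_force: [0.1, -0.2, -1.5]
gripper_width: 0.999
gripper_force: 0.0
```

Run:
```python
from h import *
a=eyes.grab_frame("top")[170:340,290:530,::-1]
A=cv2.resize(a,None,fx=3.3,fy=3.3,interpolation=cv2.INTER_CUBIC)
cv2.imwrite("pics/z2.png",A)
c=np.array([640,-21]);t=np.radians(6.4);R=np.array([[np.cos(t),-np.sin(t)],[np.sin(t),np.cos(t)]])
for xy in((-87,0),(-87,-102),(-87,102),(-72,0)):
    w=c+R@xy;print(xy,[((w2px("top",[*w,z])-[290,170])*3.3).round(0).tolist() for z in(6,36,60,66)])
st()
```

```text
(-87, 0) [[191.0, 285.0], [194.0, 277.0], [196.0, 270.0], [197.0, 269.0]]
(-87, -102) [[323.0, 284.0], [329.0, 276.0], [334.0, 270.0], [335.0, 268.0]]
(-87, 102) [[58.0, 285.0], [58.0, 278.0], [58.0, 271.0], [58.0, 269.0]]
(-72, 0) [[190.0, 266.0], [193.0, 257.0], [196.0, 250.0], [196.0, 249.0]]
t 58.6 j [-25.8   9.9  15.4  95.2   0.2 -28.8] tcp [ 529.8 -254.8  230.6] F [ 0.32 -0.43 -0.44] w 0.999 gf 0.0 
 [[-0.9986, -0.052, 0.0072], [-0.052, 0.9986, -0.0], [-0.0072, -0.0004, -1.0]]
```

View pics/z2.png

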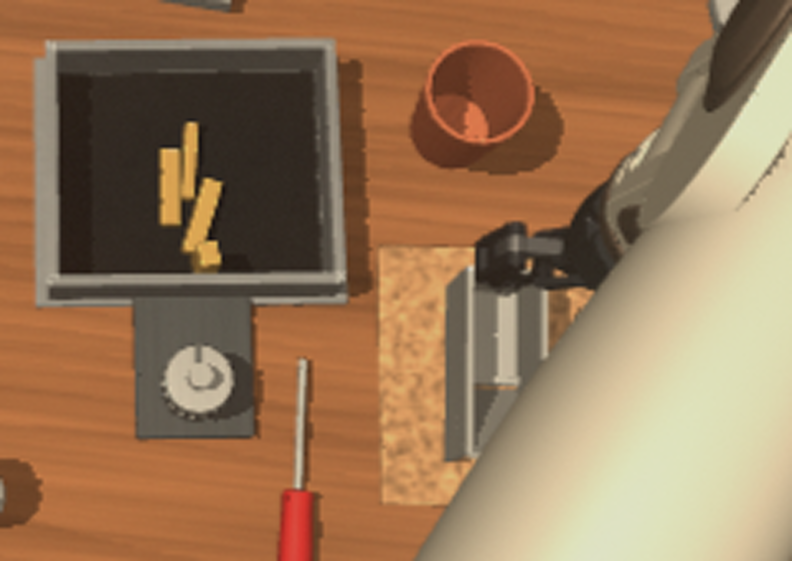

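The top view shows the four bars in the tub: three lying at (170,187), (190,160) and (202,215), and one standing with its top at (208,255), about 10 mm from the near wall's inner face. The second tin is on the mat, and its fingers are released. The bar's top stands about 6 mm above the rim, so I'll push it over inwards, away from the wall, with the shut fingertips just above the rim.

carry_out(plan="-0.005 0.04 0 0 0 0;-0.005 0.07 0 0 0 0;-0.005 0.07 0 0 0 0;-0.005 0.07 0 0 0 0;-0.005 0.07 0 0 0 0;-0.005 0.06 0 0 0 0;0 0.0456 0 0 0 0;0 0 0.06 0 0 0;0 0 0.07 0 0 0;0 0 0.06 0 0 0;0 0 0 0 0 0;0 0 0 0 0 0", gripper=-1)

```text
time_s: 59.6
tcp_pos: [532.8, -41.4, 134.0]
orientation: [[-0.999, -0.052, 0.003], [-0.052, 0.999, 0.0], [-0.003, 0.0, -1.0]]
contact_force: [0.6, -0.2, 1.2]
gripper_width: 0.002
gripper_force: 0.0
```

Run:
```python
from h import *
to(533,-41.5,63)
```

```text
t 59.6 j [-4.5  1.8 -4.  84.   0.  -7.4] tcp [532.8 -41.4 134. ] F [ 0.58 -0.25  1.17] w 0.002 gf 0.0 
 [[-0.9986, -0.052, 0.0026], [-0.052, 0.9986, 0.0003], [-0.0026, 0.0002, -1.0]]
tool shift /500: [-0.     -0.0003  0.142 ]
```

carry_out(plan="0 0 0.04 0 0 0;0 0 0.05 0 0 0;0 0 0.035 0 0 0;0 0 0.015 0 0 0;0 0 0.002 0 0 0;0 0 0 0 0 0")

```text
time_s: 60.1
tcp_pos: [535.6, -41.7, 66.4]
orientation: [[-0.999, -0.052, 0.009], [-0.052, 0.999, -0.0], [-0.009, -0.001, -1.0]]
contact_force: [-0.6, 1.0, 0.8]
gripper_width: 0.002
gripper_force: 0.0
```

carry_out(plan="-0.008 0.0005 0 0 0 0;-0.01 0 0 0 0 0;-0.01 0 0 0 0 0;-0.01 0 0 0 0 0;-0.01 0.0005 0 0 0 0;-0.01 0 0 0 0 0;-0.01 0 0 0 0 0;-0.01 0 0 0 0 0;-0.01 0 0 0 0 0;-0.01 0 0 0 0 0;-0.01 0 0 0 0 0;0 0 0 0 0 0")

```text
time_s: 61.1
tcp_pos: [589.6, -38.1, 65.0]
orientation: [[-0.999, -0.052, 0.007], [-0.052, 0.999, -0.0], [-0.007, -0.0, -1.0]]
contact_force: [-0.8, -1.0, -0.1]
gripper_width: 0.002
gripper_force: 0.0
```

carry_out(plan="0 0 -0.02 0 0 0;0 0 -0.06 0 0 0;0 0 -0.07 0 0 0;0 0 -0.07 0 0 0;0 0 -0.07 0 0 0;0 0 -0.05 0 0 0;0 -0.07 0 0 0 0;0 -0.07 0 0 0 0;0 -0.07 0 0 0 0;0 -0.07 0 0 0 0;0 -0.07 0 0 0 0;0 -0.04 0 0 0 0", gripper=1)

```text
time_s: 62.1
tcp_pos: [597.0, -236.1, 235.5]
orientation: [[-0.999, -0.05, 0.007], [-0.05, 0.999, -0.001], [-0.007, -0.001, -1.0]]
contact_force: [0.5, 0.4, 1.0]
gripper_width: 1.002
gripper_force: 0.0
```

Run:
```python
from h import *
a=eyes.grab_frame("top")[170:340,290:530,::-1];b=eyes.grab_frame("scene")[130:310,90:330,::-1]
C=np.vstack([cv2.resize(a,(410,290),interpolation=cv2.INTER_CUBIC),cv2.resize(b,(410,308),interpolation=cv2.INTER_CUBIC)])
cv2.imwrite("pics/z3.png",C)
# gold blobs inside the tub, top view, in tub frame at z=20
f=eyes.grab_frame("top");h=cv2.cvtColor(f,cv2.COLOR_RGB2HSV);m=cv2.inRange(h,(14,90,110),(32,255,255));m[:,:310]=0;m[:,390:]=0;m[:190]=0;m[258:]=0
n,_,s,ce=cv2.connectedComponentsWithStats(m)
c=np.array([640,-21]);t=np.radians(6.4);R=np.array([[np.cos(t),-np.sin(t)],[np.sin(t),np.cos(t)]])
for i in range(1,n):
    if s[i,4]>10:print(s[i],"tub xy",(R.T@(px2w("top",*ce[i],18)[:2]-c)).round(0),"low edge x",(R.T@(px2w("top",ce[i][0],s[i,1]+s[i,3],10)[:2]-c)).round(0))
to(531,-255,42)
```

```text
[338 207  28  46 567] tub xy [-24.  -5.] low edge x [-79.  -4.]
t 62.25 j [-21.5  18.   25.6  97.3   0.2 -24.3] tcp [ 597.1 -234.3  235.2] F [-0.22  0.79  0.81] w 0.998 gf 0.0 
 [[-0.9988, -0.0494, 0.0064], [-0.0494, 0.9988, 0.0003], [-0.0065, 0.0, -1.0]]
tool shift /500: [ 0.1367 -0.0348  0.3855]
```

View pics/z3.png

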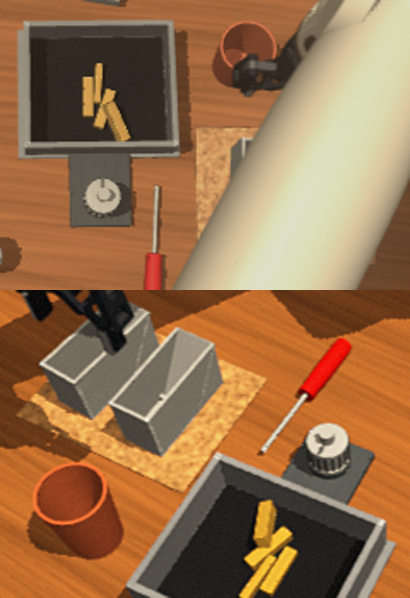

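The standing bar now lies inwards on the others, and all four are clear of the walls. Both tins stand on the mat. I'll regrasp the second tin and heft it again so that step 4 is certain.

carry_out(plan="0.04 -0.01 0 0 0 0;0.05 -0.014 0 0 0 0;0.046 -0.01 0 0 0 0;0 0 0 0 0 0;0 0 0.02 0 0 0;0 0 0.05 0 0 0;0 0 0.05 0 0 0;0 0 0.03 0 0 0;0 0 0 0 0 0;0 0 0 0 0 0")

```text
time_s: 63.08
tcp_pos: [531.3, -252.3, 159.0]
orientation: [[-0.999, -0.053, 0.006], [-0.053, 0.999, 0.001], [-0.006, 0.001, -1.0]]
contact_force: [0.9, -0.3, 1.0]
gripper_width: 1.0
gripper_force: 0.0
```

Run:
```python
from h import *
to(531.1,-254.7,42)
```

```text
t 63.08 j [-25.5   9.1   6.6  87.2   0.2 -28.5] tcp [ 531.3 -252.3  159. ] F [ 0.89 -0.33  0.99] w 1.0 gf 0.0 
 [[-0.9986, -0.0532, 0.0056], [-0.0532, 0.9986, 0.001], [-0.0057, 0.0007, -1.0]]
tool shift /500: [ 0.002  -0.0049  0.2339]
```

carry_out(plan="0.002 -0.0049 0.02 0 0 0;0 0 0.05 0 0 0;0 0 0.06 0 0 0;0 0 0.05 0 0 0;0 0 0.03 0 0 0;0 0 0.016 0 0 0;0 0 0.008 0 0 0;0 0 0 0 0 0;0 0 0 0 0 0")

```text
time_s: 63.83
tcp_pos: [532.0, -256.3, 44.2]
orientation: [[-0.999, -0.052, 0.009], [-0.052, 0.999, -0.001], [-0.009, -0.001, -1.0]]
contact_force: [-0.3, -0.2, 0.1]
gripper_width: 1.001
gripper_force: 0.0
```

carry_out(plan="0 0 0 0 0 0;0 0 0 0 0 0;0 0 0 0 0 0;0 0 0 0 0 0;0 0 0 0 0 0;0 0 0 0 0 0;0 0 0 0 0 0", gripper=-1)

```text
time_s: 64.42
tcp_pos: [531.9, -256.3, 44.1]
orientation: [[-0.999, -0.052, 0.009], [-0.052, 0.999, -0.001], [-0.009, -0.001, -1.0]]
contact_force: [-0.5, -0.6, 6.7]
gripper_width: 0.666
gripper_force: 65.3
```

carry_out(plan="0 0 -0.02 0 0 0;0 0 -0.04 0 0 0;0 0 -0.05 0 0 0;0 0 -0.05 0 0 0;0 0 -0.03 0 0 0;0 0 -0.01 0 0 0;0 0 0 0 0 0;0 0 0 0 0 0;0 0 0 0 0 0;0 0 0 0 0 0;0 0 0 0 0 0;0 0 0 0 0 0")

```text
time_s: 65.42
tcp_pos: [530.2, -255.8, 142.1]
orientation: [[-0.999, -0.052, 0.006], [-0.052, 0.999, 0.0], [-0.006, 0.0, -1.0]]
contact_force: [-0.1, 0.2, -2.2]
gripper_width: 0.668
gripper_force: 64.4
```

carry_out(plan="0 0 0 0 0 0;0 0 0 0 0 0;0 0 0 0 0 0;0 0 0 0 0 0;0 0 0 0 0 0;0 0 0 0 0 0;0 0 0 0 0 0;0 0 0 0 0 0;0 0 0 0 0 0;0 0 0 0 0 0;0 0 0 0 0 0;0 0 0 0 0 0")

```text
time_s: 66.42
tcp_pos: [530.5, -256.0, 142.8]
orientation: [[-0.999, -0.052, 0.007], [-0.052, 0.999, -0.0], [-0.007, -0.0, -1.0]]
contact_force: [0.5, -0.1, -2.6]
gripper_width: 0.667
gripper_force: 64.4
```

Run:
```python
from h import *
F=[]
for i in range(10):
    eyes.grab_frame("scene"); F.append(monitor.read_state()["contact_force"][2])
print(np.mean(F))
to(531.1,-254.7,44)
```

```text
-1.7873753076546113
t 66.92 j [-25.8   9.1   4.8  85.3   0.2 -28.8] tcp [ 530.5 -256.   142.8] F [-0.5  -0.5  -1.96] w 0.667 gf 64.4 
 [[-0.9986, -0.052, 0.0073], [-0.052, 0.9986, -0.0], [-0.0073, -0.0004, -1.0]]
tool shift /500: [1.000e-04 2.500e-03 1.976e-01]
```

The tin weighs 1.8 N, so it's bare. I'll put it back on the mat and withdraw.

carry_out(plan="0 0 0.02 0 0 0;0 0 0.04 0 0 0;0 0 0.05 0 0 0;0 0 0.04 0 0 0;0 0 0.025 0 0 0;0 0 0.012 0 0 0;0 0 0.007 0 0 0;0 0 0.003 0 0 0;0 0 0 0 0 0;0 0 0 0 0 0")

```text
time_s: 67.75
tcp_pos: [531.8, -256.3, 45.4]
orientation: [[-0.999, -0.052, 0.009], [-0.052, 0.999, -0.001], [-0.009, -0.001, -1.0]]
contact_force: [0.3, 0.4, -1.7]
gripper_width: 0.674
gripper_force: 64.4
```

carry_out(plan="0 0 0 0 0 0;0 0 0 0 0 0;0 0 0 0 0 0;0 0 0 0 0 0;0 0 0 0 0 0;0 0 0 0 0 0", gripper=1)

```text
time_s: 68.25
tcp_pos: [531.3, -256.0, 44.4]
orientation: [[-0.999, -0.052, 0.007], [-0.052, 0.999, -0.0], [-0.007, -0.001, -1.0]]
contact_force: [0.2, -0.4, 0.5]
gripper_width: 1.003
gripper_force: 0.0
```

carry_out(plan="0 0 -0.02 0 0 0;0 0 -0.05 0 0 0;0 0 -0.07 0 0 0;0 0 -0.07 0 0 0;0 0 -0.07 0 0 0;0 0 -0.07 0 0 0;0 0 -0.03 0 0 0;0 0.05 0 0 0 0;0 0.07 0 0 0 0;0 0.07 0 0 0 0;0 0.07 0 0 0 0;0 0.05 0 0 0 0")

```text
time_s: 69.25
tcp_pos: [521.3, -98.9, 235.3]
orientation: [[-0.999, -0.052, 0.008], [-0.052, 0.999, 0.0], [-0.008, -0.0, -1.0]]
contact_force: [-0.6, 0.7, 0.9]
gripper_width: 0.999
gripper_force: 0.0
```

carry_out(plan="0 0.07 0 0 0 0;0 0.07 0 0 0 0;0 0.07 0 0 0 0;0 0.05 0 0 0 0;0 0 0 0 0 0;0 0 0 0 0 0;0 0 0 0 0 0")

```text
time_s: 69.83
tcp_pos: [515.0, 28.4, 234.7]
orientation: [[-0.999, -0.052, 0.008], [-0.052, 0.999, -0.0], [-0.008, -0.001, -1.0]]
contact_force: [-1.0, -0.8, 0.4]
gripper_width: 1.0
gripper_force: 0.0
```

Run:
```python
from h import *
st()
# tins on mat: bright-grey rim blobs in top view
f=eyes.grab_frame("top");h=cv2.cvtColor(f,cv2.COLOR_RGB2HSV)
m=cv2.inRange(h,(0,0,40),(179,70,255));m[:,:400]=0;m[:,525:]=0;m[:225]=0;m[345:]=0
n,_,s,ce=cv2.connectedComponentsWithStats(cv2.morphologyEx(m,cv2.MORPH_CLOSE,np.ones((5,5))))
for i in range(1,n):
    if s[i,4]>100:print(s[i],px2w("top",*ce[i],45).round(0))
for nm,u,v,z in(("cup",435,197,100),("spool",280,319,56)):pass
cv2.imwrite("pics/end.png",f[:,:,::-1])
a=cv2.imread("pics/top0.png").astype(int)
d=np.abs(a-f[:,:,::-1]).max(2)
for nm,(x0,y0,x1,y1) in dict(jar=(215,140,255,190),spool=(262,300,300,340),cup=(412,175,460,225),driver=(368,270,392,365)).items():print(nm,(d[y0:y1,x0:x1]>40).mean().round(3))
```

```text
t 69.83 j [ 3.2 -0.1  5.2 94.9 -0.   0.2] tcp [515.   28.4 234.7] F [-0.99 -0.77  0.42] w 1.0 gf 0.0 
 [[-0.9986, -0.0524, 0.0078], [-0.0524, 0.9986, -0.0003], [-0.0078, -0.0007, -1.0]]
[ 425  251   31   60 1715] [ 510. -259.   45.]
[ 467  254   36   62 1886] [ 510. -367.   45.]
jar 0.0
spool 0.407
cup 0.0
driver 0.295
```

Both tins are on the mat at (510,−259) and (510,−367). The jar and cup are unchanged. The spool and driver regions differ only because the arm and its shadow cover them; both were in place in earlier frames, the driver in the last view and the spool in the heft picture. I'll hand the job in.

```bash
python3 -c "
from bench import order
print(order.job_done())"
```

```text
the job is handed in; nothing more can be done
None
```

I handed the job in after about 70 s of robot time: the nut is tight, all four bars I found are in the tub, both tins weighed bare and stand on the mat, and no bystander was touched; the hand-in gave no verdict.

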